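# Push a slide tray through the sprung gate of a scanner chute

### The job

Load the slide tray into the scanner: with one fingertip hold the sprung orange gate up by its blue pedal, and meanwhile push the tray along the chute under it with the other finger (the yellow back plate is there to push on) until its nose is fully home against the grey scanner. The gate must not touch the tray; then let go, so that the gate drops shut behind the slides. Only push: do not lift or tip the tray, and leave the other things on the bench alone.

Things in the scene. Friction and masses are not known exactly. Their poses are not given: they have to be found in the camera images.
- chute: Fixed aluminium loading chute of a scanner. Origin on the table, on the chute's centre line right under the gate. x = push direction (to the scanner), y left, z up. Floor 12 mm above the table, from the open end at x = -330 mm to the scanner's face at x = +115; inner width 70; side walls 5 thick, tops at 34. Hinge posts (62 high) and the gate's axle (along x, 60 up) stand at y = -55.
- gate (a joint): Gate angle, rad: 0 shut, 0.95 end stop. Gate and pedal are one see-saw about the axle. The orange blade (8 mm thick, 54 wide, 36 high) crosses the chute at x = 0, lower edge 32 mm above the table when shut; the tray cannot push it open. Over 0.5 it clears the slides; at 0.8 its top corner is about 130 mm up: keep the hand behind it. A spring shuts it; about 6 N on the pedal holds it open.
- pedal (a point): Centre of the top face of the blue pedal (black rubber strip), 245 mm long along the chute (305 to 60 mm before the gate), 34 wide, outside the right wall. Shut: 103 mm right of the chute's centre line, 69 above the table, outer edge tilted up 0.75 rad. At gate angle 0.75: level, 93 mm right of the centre line, 37 above the table. A fingertip can slide along it.
- blade (a point): Centre of the orange gate blade.
- lip (a point): Centre of the back face of the yellow upright plate at the tray's back end, where it is pushed; 40 mm above the tray's underside. The plate is 58 mm wide, 8 thick, its top 54 above the tray's underside (66 above the table).
- nose (a point): Middle of the tray's front face, 178 mm ahead of the yellow plate's back face, 22 mm above the tray's underside. Axes as the tray's.
- stop (a point): Point on the front face of the grey scanner (85 mm high, 160 wide, 120 deep), on the chute's centre line, 34 mm above the table, that the tray's nose meets when fully home.
- tape: Bystander, leave alone: roll of yellow tape lying flat, 90 mm across, 24 high. Origin at the centre of its underside.
- loupe: Bystander, leave alone: black magnifier, 42 mm across, 46 high. Origin at the centre of its underside.
- marker: Bystander, leave alone: orange marker pen, 130 mm long, lying. Origin at the centre of its underside.
- ruler: Bystander, leave alone: steel ruler, 200 x 28 x 4 mm. Origin at the centre of its underside.
- glue: Bystander, leave alone: blue glue stick standing, 28 mm across, 90 high. Origin at the centre of its underside.
- mug: Bystander, leave alone: white mug, 92 mm high. Origin at the centre of its underside.
- cleaner: Bystander, leave alone: clear bottle with white cap, 130 mm high. Origin at the centre of its underside.
- tray: Black loose slide tray, about 0.3 kg, 178 mm long, 64 wide, in the chute. Origin at the centre of its underside, 89 mm behind the nose; x to the nose. Its front 88 mm holds upright white slides, 40 mm high; behind them a flat tongue 8 mm thick, over which the gate shuts when the tray is home, ends in the yellow plate.
There are look-alikes about, which are no part of the job. Leave any purple look-alike of the tray alone.

How it is judged (in metres and radians):
On the way, in this order (a step that is already met when the one before it is completed fails the run):
1. a finger holds the gate open while the tray is still before it (value of joint gate above 0.5 rad and contact force between the fingers and gate above 0.3 N and x of nose in the frame of chute below -0.004 m), for 0.2 s.
2. the tray's slides pass under the gate, pushed by the fingers, while a finger holds it open (value of joint gate above 0.5 rad and contact force between the fingers and gate above 0.3 N and contact force between the fingers and tray above 0.05 N and x of nose in the frame of chute between 0.03 and 0.09 m), for 0.05 s.
At the end, for the whole second after the job is handed in: The tray lies flat on the chute floor at rest, its nose within 6 mm of the scanner's front face, and the gate is shut (under 0.06 rad) behind the slides (x of nose in the frame of chute above 0.109 m and value of joint gate below 0.06 rad and z of lip in the frame of chute below 0.057 m and angle between nose's own z axis and vertical below 0.05 rad and linear speed of tray below 0.01 m/s); the robot touches nothing.
It fails at once if the gate touches the tray (over 1 N) (contact force between gate and tray above 1 N).
It fails at once if the tray is lifted or tipped (an end more than 8 mm up, or 0.12 rad) (z of lip in the frame of chute above 0.06 m or z of nose in the frame of chute above 0.042 m or angle between nose's own z axis and vertical above 0.12 rad).
It fails at once if a bystander is moved by more than 20 mm (distance of any of tape, loupe, marker, ruler, glue, mug, cleaner from where it was at the start of the episode above 0.02 m).
It also fails if it takes over 51 s, if anything falls off the work surface, if the arm or the gripper's body presses on something with over 40 N, if the wrist force passes 120 N, or if a joint passes its speed limit or range.

### The arm

A 6-joint arm with a two-finger parallel gripper is mounted at the origin on the work surface. World frame = base frame: x ahead of the robot, y to its left, z up, the work surface at z = 0. Lengths are in mm, angles in rad, forces in N, time in s.
With the tool pointing down it reaches from about 325 to 775 mm from the base axis. Payload 9.3 kg.
Tool frame: the origin (TCP) lies midway between the tips of the shut fingers; the grasp point (between the pads) lies 19 mm behind it; z points along the fingers, y is the direction in which the jaws open and shut (so a half turn about z gives the same grasp; the last joint's range is limited). The gripper opens to 85 mm and grips with 20 to 120 N. Pads are 22 mm wide; open, the fingers measure 114 mm over their backs; the gripper's body (76 mm by 85 mm) begins 54 mm behind the grasp point. The pads swing forward as they close: fully open they stand 13 mm farther back than shut.
Start: joints at [1.053, 0.259, 0.021, 1.334, 0, 1.418], TCP at [196.22, 513.804, 199.579] pointing down, gripper open.
Joint ranges: [-3.04, 3.04], [-0.91, 1.82], [-1.04, 1.36], [-1.92, 1.95], [-1.52, 1.45], [-3.14, 3.14]. Speed limits (rad/s): [2.22, 2.22, 2.79, 3.14, 3.14, 3.14].

### API

Orientations are given as a unit quaternion [x, y, z, w].
In Python, from workcell import read_state, snapshot, get_calibration, hand_in gives the robot as it stands. The module is installed in compiled form; this text tells all that it offers.
- The arm moves only by the tool play_rows, never from a script. Its arguments are lists of equal length, an entry for each row: "dr": the turn, a rotation vector about the tool's x, y, z in degrees, a list of three; "offset": the shift along the tool's x, y, z in m, a list of three; "grip": the finger opening in m, from 0 to 0.0854. In form: {"dr": [[ax, ay, az], ...], "offset": [[dx, dy, dz], ...], "grip": [grip, ...]}. A call has 1 to 8 rows; each row is the pose to reach, as a shift and turn from the pose commanded when the call began, along the tool's axes at that moment; what a row does not reach only later rows make up. A row lasts 1/10 s, in which the tool goes at most 50 mm and 8.59 degrees, less where a joint would pass 70% of its speed; a pose out of reach is approached as far as the arm can. A call with a gripper value outside its range is refused whole. The fingers move at their own pace and stop on an object; "squeeze" is the grip in N (left out, the last holds). Time passes only in rows, so rows that repeat a pose let the fingers close. It gives the time, the measured TCP pose, the force and the opening at its end, in the units of the state.
- read_state(): the state, without advancing time (a new reading comes with each control period).
- snapshot(name): name is "scene" or "top" or "wrist"; returns the picture (480x640x3 uint8, red, green, blue); there is no depth.
- get_calibration(name): a dict with "fov_y" (degrees; the focal length in pixels is half the picture's height over the tangent of half this angle, whatever the lens; pixels are square), "cx", "cy" (the principal point, pixels), "R" (3x3) and "t" (3): a world point X has camera coordinates R X + t. Camera axes: x right, y down, z forward; pixel columns grow to the right and rows downward; lengths in mm; the calibration is good to about 2 mm. The wrist camera is an equidistant fisheye: a pixel r from the principal point sees the ray r / f radians off the axis. A picture is of the moment at which its call begins: read the wrist's pose just before it. get_calibration takes no time and is no camera call; for the wrist camera it gives the pose at the moment of the call.
- hand_in(): hands the job in, once; it reports no verdict.
The state is a dict: "time": time; "q": joint angles; "qvel": joint speeds; "joint_torque": joint torques, N m; "tool_pos": TCP position; "orientation": TCP orientation; "force": force on the tool from outside, world axes, zero at the start; "wrist_torque": the same for the moment, N m; "grip_width": finger opening in mm.
Only numpy, scipy, OpenCV 4.12 (cv2) and the standard library are available. Lean on these libraries where they do the work, as an engineer would, in place of code of your own. Each camera call takes 0.05 s, during which the arm holds its last target.

## Working session

There is one attempt and no reset: what is moved stays moved. The work goes in short steps, Python scripts to look and compute and a tool call to move; the robot and the scene stay as the last step left them, time stands still between calls to the robot, and variables do not carry over. Pictures are saved under pics/ and viewed, and the job is handed in when it is done.

Besides the shell and the picture viewer there is one more tool, called after "Emit:" by a JSON object that holds its "fn" and its "kwargs". play_rows: Moves the arm, as the interface text tells. Its arguments: {"type":"object","properties":{"dr":{"type":"array","items":{"type":"array","items":{"type":"number"}}},"offset":{"type":"array","items":{"type":"array","items":{"type":"number"}}},"grip":{"type":"array","items":{"type":"number"}},"squeeze":{"type":"number"}},"required":["dr","offset","grip"]}

```bash
mkdir -p pics; ls
python3 - <<'E'
from workcell import *
import cv2,numpy as np
s=read_state();print({k:np.round(v,3).tolist() for k,v in s.items()})
for n in ["scene","top"]:
    c=get_calibration(n);print(n,c)
    cv2.imwrite(f"pics/{n}0.png",snapshot(n)[:,:,::-1])
E
```

```text
pics
{'time': 0.0, 'q': [1.053, 0.259, 0.021, 1.334, -0.0, 1.418], 'qvel': [0.0, 0.0, -0.0, -0.0, 0.001, 0.002], 'joint_torque': [-0.0, -55.564, 34.453, 0.014, -0.0, 0.0], 'tool_pos': [196.058, 513.521, 198.968], 'orientation': [0.181, 0.983, -0.001, -0.0], 'force': [0.495, -0.083, -0.391], 'wrist_torque': [0.049, 0.042, -0.043], 'grip_width': 85.456}
scene {'fov_y': 56.20671034475648, 'cx': 317.0488571888456, 'cy': 249.1687304677526, 'R': array([[ 0.78836523,  0.61495495,  0.01762581],
       [ 0.48743011, -0.6068866 , -0.62777427],
       [-0.37535603,  0.50350676, -0.77819586]]), 't': array([-387.28894462, -207.85226585, 1246.32533126])}
top {'fov_y': 54.97518689495837, 'cx': 318.28491373616487, 'cy': 242.59974786431619, 'R': array([[ 0.02957969, -0.99924867, -0.0250427 ],
       [-0.99725046, -0.02779898, -0.06869313],
       [ 0.06794535,  0.02700577, -0.99732348]]), 't': array([ -19.65551255,  547.6024042 , 1158.94771574])}
```

View pics/scene0.png

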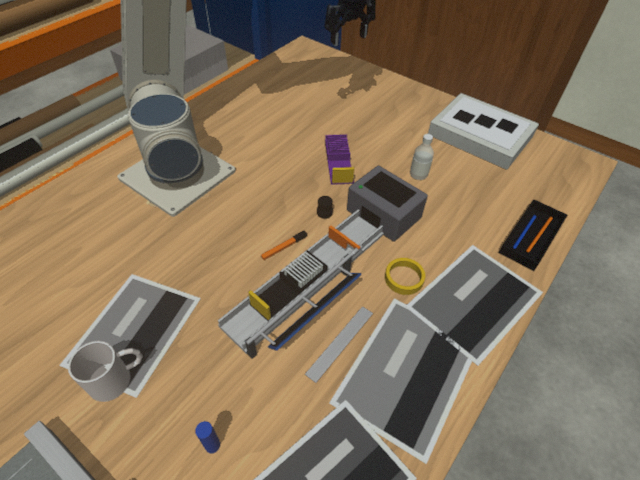

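View pics/top0.png

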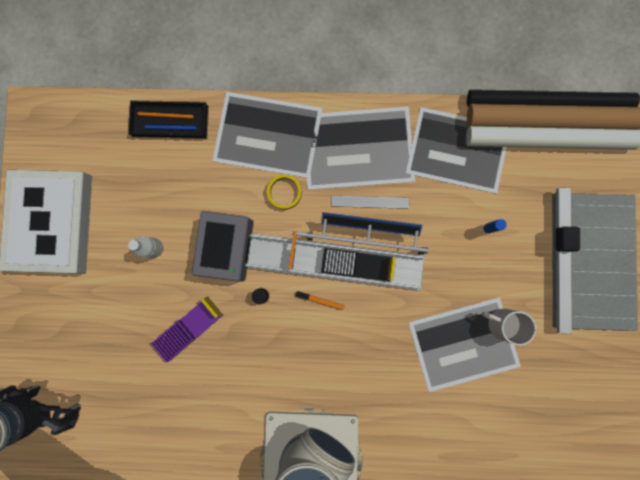

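Run:
```python
import cv2
a=cv2.imread("pics/top0.png")[190:310,180:440]
cv2.imwrite("pics/topc.png",cv2.resize(a,None,fx=3,fy=3,interpolation=cv2.INTER_CUBIC))
a=cv2.imread("pics/scene0.png")[150:370,200:450]
cv2.imwrite("pics/scenec.png",cv2.resize(a,None,fx=2.6,fy=2.6,interpolation=cv2.INTER_CUBIC))
```

```text
(no output)
```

View pics/topc.png

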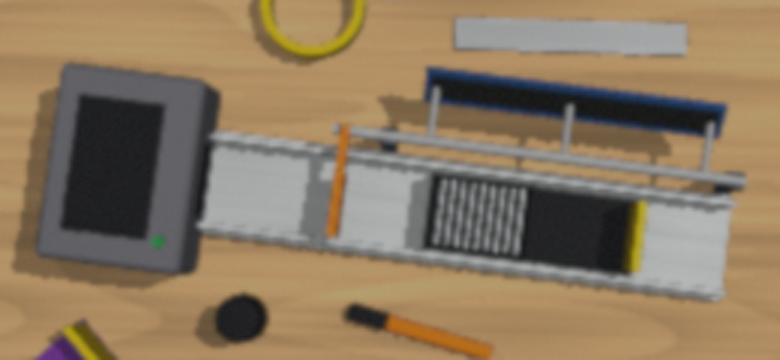

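View pics/scenec.png

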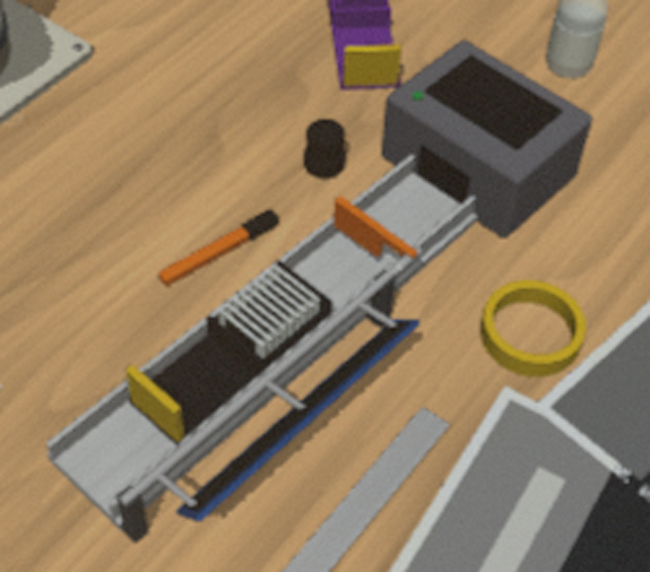

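```bash
cat > h.py <<'E'
import numpy as np, cv2
from workcell import *
from scipy.optimize import least_squares
from scipy.spatial.transform import Rotation as Ro
def proj(c,X):
    p=np.asarray(X,float)@c['R'].T+c['t'];f=240/np.tan(np.radians(c['fov_y']/2))
    return np.c_[c['cx']+f*p[:,0]/p[:,2],c['cy']+f*p[:,1]/p[:,2]]
def ray(c,uv,z):
    f=240/np.tan(np.radians(c['fov_y']/2))
    d=c['R'].T@np.array([(uv[0]-c['cx'])/f,(uv[1]-c['cy'])/f,1]);o=-c['R'].T@c['t']
    return o+d*(z-o[2])/d[2]
def w2c(P,X):  # world->chute
    x,y,t=P;d=np.asarray(X,float)-[x,y,0];return np.array([np.cos(t)*d[0]+np.sin(t)*d[1],-np.sin(t)*d[0]+np.cos(t)*d[1],d[2]])
def c2w(P,X):
    X=np.atleast_2d(np.asarray(X,float));x,y,t=P
    return np.c_[x+np.cos(t)*X[:,0]-np.sin(t)*X[:,1],y+np.sin(t)*X[:,0]+np.cos(t)*X[:,1],X[:,2]]
E
python3 - <<'E'
from h import *
T=get_calibration("top");S=get_calibration("scene")
ct=lambda p:(p[0]/3+180-.33,p[1]/3+190-.33)
cs=lambda p:(p[0]/2.6+200-.3,p[1]/2.6+150-.3)
M=[((-330,40,34),'T',ct((719,299))),((115,-40,34),'T',ct((215,133))),((115,40,34),'T',ct((200,230))),((-330,-40,34),'T',ct((731,203))),
((-330,40,34),'S',cs((50,447))),((115,40,34),'S',cs((413,157))),((115,-40,34),'S',cs((475,200)))]
C=dict(T=T,S=S)
def fit(keys):
    f=lambda P:np.concatenate([proj(C[k],c2w(P,[X]))[0]-uv for X,k,uv in M if k in keys])
    r=least_squares(f,[450,80,1.57],x_scale=[100,100,1]);return r.x,np.round(r.fun,1)
for k in ['T','S','TS']: print(k,fit(k))
P=fit('TS')[0];np.save('P.npy',P)
for n,im in (('T','top0'),('S','scene0')):
    a=cv2.imread(f'pics/{im}.png');a=cv2.resize(a,None,fx=3,fy=3,interpolation=cv2.INTER_CUBIC)
    def ln(pts,col):
        p=np.round((proj(C[n],c2w(P,pts))+.5)*3-.5).astype(int);cv2.polylines(a,[p],True,col,1)
    ln([(-330,40,34),(115,40,34),(115,-40,34),(-330,-40,34)],(0,255,0))
    ln([(-4,-27,68),(-4,27,68),(4,27,68),(4,-27,68)],(255,0,255))
    c,s=np.cos(.75),np.sin(.75)
    i=(-103+17*c,69-17*s);o=(-103-17*c,69+17*s)
    ln([(-305,i[0],i[1]),(-60,i[0],i[1]),(-60,o[0],o[1]),(-305,o[0],o[1])],(255,0,255))
    uv=(540,570,0,0) if n=='T' else (600,450,0,0)
    cv2.imwrite(f'pics/ov{n}.png',a[uv[1]:uv[1]+ (360 if n=='T' else 600),uv[0]:uv[0]+780])
# yellow plate
for n,im in (('T','top0'),('S','scene0')):
    h=cv2.cvtColor(cv2.imread(f'pics/{im}.png'),cv2.COLOR_BGR2HSV)
    m=cv2.inRange(h,(22,150,70),(34,255,255))
    k,l,st,ce=cv2.connectedComponentsWithStats(m)
    for i in range(1,k):
        if st[i,4]>25: print(n,st[i],ce[i].round(1))
E
```

```text
T (array([511.44741836,  60.47000518,   1.46596576]), array([ 1.7,  0.2, -1.9,  0.2, -1.5, -0.8,  1.6,  0.3]))
S (array([513.81515754,  57.12480845,   1.47670978]), array([-0.7,  0.5, -0.3, -0.6,  1.1, -0.5]))
TS (array([512.19339125,  59.18603858,   1.47009479]), array([ 2.4, -0.7, -1.5,  0.1, -0.9, -0.8,  2.1, -0.5, -1.1, -1.4, -0. ,
       -1.2,  1.2, -1. ]))
T [266 175  36  35 411] [283.7 191.5]
T [389 257   6  23  89] [391.3 268.3]
T [201 298  20  19 144] [210.6 306.9]
S [333 167  21  16 287] [342.7 174.4]
S [385 258  40  37 701] [404.6 275.7]
S [249 291  22  28 300] [259.6 304.7]
```

View pics/ovT.png

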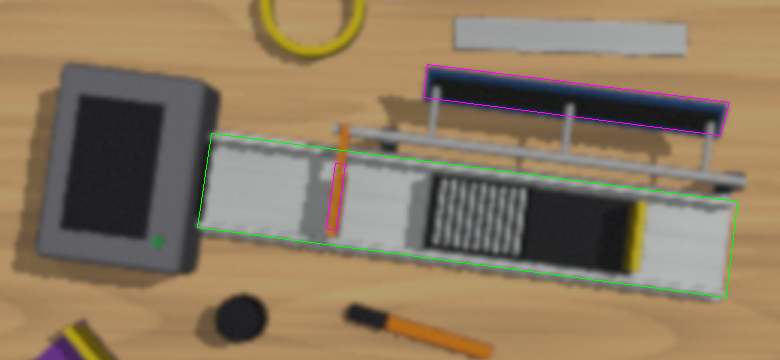

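View pics/ovS.png

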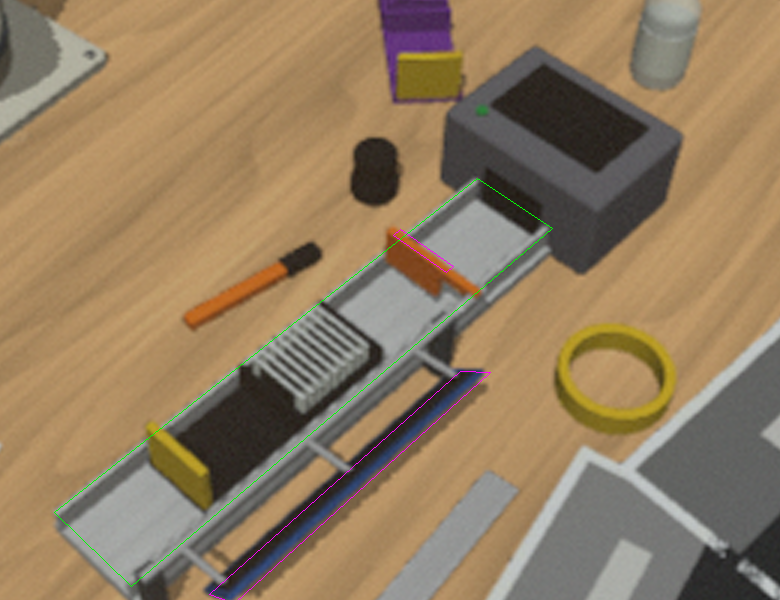

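Run:
```python
from h import *
T=get_calibration("top");S=get_calibration("scene")
ct=lambda p:(p[0]/3+180-.33,p[1]/3+190-.33)
cs=lambda p:(p[0]/3+200-.33,p[1]/3+150-.33)
c,s=np.cos(.75),np.sin(.75)
i=(-103+17*c,69-17*s);o=(-103-17*c,69+17*s)
M=[((-330,40,34),'T',ct((719,299))),((115,-40,34),'T',ct((215,133))),((115,40,34),'T',ct((200,230))),((-330,-40,34),'T',ct((731,203))),
((-60,)+o,'T',ct((427,68))),((-305,)+o,'T',ct((726,104))),((-305,)+i,'T',ct((720,136))),((-60,)+i,'T',ct((427,100))),((-4,27,68),'T',ct((337,236))),
((-330,40,34),'S',cs((56,515))),((115,40,34),'S',cs((477,180))),
((-60,)+o,'S',cs((490,373))),((-305,)+o,'S',cs((230,600))),((-60,)+i,'S',cs((460,370))),((-4,27,68),'S',cs((388,230)))]
C=dict(T=T,S=S)
def fit(keys):
    f=lambda P:np.concatenate([proj(C[k],c2w(P,[X]))[0]-uv for X,k,uv in M if k in keys])
    r=least_squares(f,[450,80,1.57],x_scale=[100,100,1],loss='soft_l1');return r.x,np.round(r.fun,1).reshape(-1,2).tolist()
for k in ['T','S','TS']: print(k,fit(k))
P=fit('TS')[0];np.save('P.npy',P)
# plate top back edge, top view right edge crop ~ (646, 203)-(641,271)
for uv in [(646,203),(640,271)]: print('lip top back',w2c(P,ray(T,ct(uv),66)).round(1))
for uv in [(149,424),(212,470)]: print('S lip top back',w2c(P,ray(S,cs(uv),66)).round(1))
W=get_calibration("wrist");st=read_state();R=Ro.from_quat(st['orientation']).as_matrix()
print('tool axes',R.round(3));pc=-W['R'].T@W['t'];print('cam in tool',R.T@(pc-st['tool_pos']),'view',R.T@W['R'].T)
cv2.imwrite('pics/w0.png',snapshot('wrist')[:,:,::-1])
```

```text
T (array([510.19143286,  59.00153799,   1.47083728]), [[2.5, 0.0], [-1.5, 0.9], [-0.9, -0.0], [2.2, 0.2], [-0.1, -0.6], [1.0, 0.1], [-0.0, 0.4], [-1.2, -0.1], [-0.3, -1.3]])
S (array([511.55357366,  59.14603416,   1.46985906]), [[-0.8, -1.2], [-0.4, -0.9], [-0.4, -0.4], [0.9, 0.7], [-0.2, 0.3], [1.6, 1.4]])
TS (array([510.76613522,  59.14957381,   1.47001836]), [[2.4, -0.1], [-1.5, 0.7], [-0.9, -0.3], [2.1, 0.0], [-0.1, -0.8], [1.0, -0.0], [-0.1, 0.3], [-1.2, -0.3], [-0.3, -1.5], [-1.0, -1.4], [-0.6, -1.0], [-0.7, -0.6], [0.6, 0.5], [-0.5, 0.1], [1.3, 1.2]])
lip top back [-250.5  -28.6   66. ]
lip top back [-252.3   26.7   66. ]
S lip top back [-249.4   28.6   66. ]
S lip top back [-244.1  -29.7   66. ]
tool axes [[-0.934  0.357 -0.001]
 [ 0.357  0.934 -0.001]
 [ 0.    -0.001 -1.   ]]
cam in tool [  85.20482301    1.02351328 -175.72020853] view [[-1.82010233e-04 -9.44383612e-01 -3.28845800e-01]
 [ 9.99999709e-01 -4.15438207e-04  6.39578959e-04]
 [-7.40622997e-04 -3.28845588e-01  9.44383413e-01]]
```

View pics/w0.png

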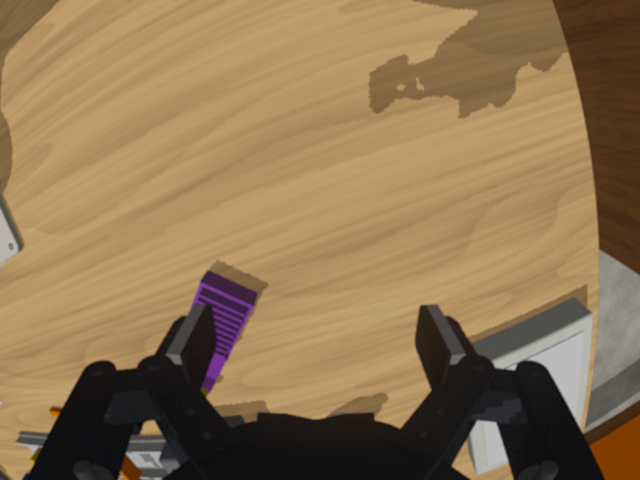

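```bash
cat >> h.py <<'E'
P=np.load('P.npy') if __import__('os').path.exists('P.npy') else None
def rows(target_chute,n,yaw=0,pos=None):
    "offsets from current pose to chute-frame target with tool x = -chute x (+yaw rad), tool down"
    s=read_state();R=Ro.from_quat(s['orientation']);p=c2w(P,target_chute)[0]
    t=P[2]+np.pi+yaw
    x=np.array([np.cos(t),np.sin(t),0]);z=np.array([0,0,-1.]);Rt=Ro.from_matrix(np.c_[x,np.cross(z,x),z])
    rv=np.degrees((R.inv()*Rt).as_rotvec());off=R.inv().apply(p-s['tool_pos'])/1000
    print('from chute',w2c(P,s['tool_pos']).round(1),'world tgt',p.round(1),'dr',rv.round(2),'off',off.round(4))
    return rv,off
E
python3 - <<'E'
from h import *
rows((-274,-44,185),8)
E
```

```text
from chute [420.5 358.8 199.1] world tgt [ 527.  -217.9  185. ] dr [-3.0000e-02 -6.0000e-02 -1.0513e+02] off [-0.5701 -0.5653  0.0146]
```

Emit:
{"fn": "play_rows", "kwargs": {"dr": [[0,0,-4],[0,0,-9],[0,0,-14],[0,0,-19],[0,0,-24],[0,0,-29],[0,0,-34],[0,0,-39]], "offset": [[-0.015,-0.015,0],[-0.04,-0.04,0],[-0.065,-0.065,0],[-0.09,-0.09,0],[-0.12,-0.12,0],[-0.15,-0.15,0],[-0.18,-0.18,0],[-0.21,-0.21,0]], "grip": [0.0854,0.0854,0.0854,0.0854,0.0854,0.0854,0.0854,0.0854]}}

```text
time: 0.95
tool_pos: [317.6, 241.2, 199.6]
orientation: [-0.159, 0.987, 0.0, 0.0]
force: [0.9, -0.2, 1.1]
grip_width: 85.5
```

Run:
```python
from h import *
rows((-274,-44,185),8)
```

```text
from chute [161.6 210.5 199.6] world tgt [ 527.  -217.9  185. ] dr [-0.00e+00  1.00e-02 -6.59e+01] off [-0.0544 -0.5016  0.0146]
```

Emit:
{"fn": "play_rows", "kwargs": {"dr": [[0,0,-5],[0,0,-10],[0,0,-15],[0,0,-20],[0,0,-25],[0,0,-30],[0,0,-35],[0,0,-40]], "offset": [[-0.004,-0.035,0],[-0.008,-0.07,0],[-0.012,-0.11,0],[-0.016,-0.15,0],[-0.02,-0.19,0],[-0.025,-0.23,0],[-0.03,-0.27,0],[-0.034,-0.31,0]], "grip": [0.0854,0.0854,0.0854,0.0854,0.0854,0.0854,0.0854,0.0854]}}

```text
time: 1.75
tool_pos: [446.4, -43.1, 199.5]
orientation: [-0.487, 0.873, 0.0, 0.0]
force: [1.0, 0.7, 0.1]
grip_width: 85.5
```

Run:
```python
from h import *
rows((-274,-44,185),8)
```

```text
from chute [-108.2   53.7  199.5] world tgt [ 527.  -217.9  185. ] dr [ -0.     0.   -25.94] off [ 0.1064 -0.1604  0.0145]
```

Emit:
{"fn": "play_rows", "kwargs": {"dr": [[0,0,-5],[0,0,-10],[0,0,-15],[0,0,-20],[0,0,-25],[0,0,-26],[0,0,-25.94],[0,0,-25.94]], "offset": [[0.02,-0.03,0],[0.04,-0.06,0.005],[0.06,-0.09,0.01],[0.08,-0.12,0.014],[0.095,-0.145,0.014],[0.106,-0.16,0.014],[0.106,-0.16,0.014],[0.106,-0.16,0.014]], "grip": [0.0854,0.0854,0.0854,0.0854,0.0854,0.0854,0.0854,0.0854]}}

```text
time: 2.55
tool_pos: [525.6, -215.8, 185.0]
orientation: [-0.669, 0.743, 0.001, -0.0]
force: [0.5, 0.7, 0.3]
grip_width: 85.5
```

Run:
```python
from h import *
rows((-274,-44,90),8)
cv2.imwrite('pics/w1.png',snapshot('wrist')[:,:,::-1])
cv2.imwrite('pics/s1.png',snapshot('scene')[:,:,::-1])
```

```text
from chute [-272.1  -42.4  185. ] world tgt [ 527.  -217.9   90. ] dr [ 0.07  0.04 -0.26] off [ 0.002  -0.0017  0.095 ]
```

View pics/w1.png

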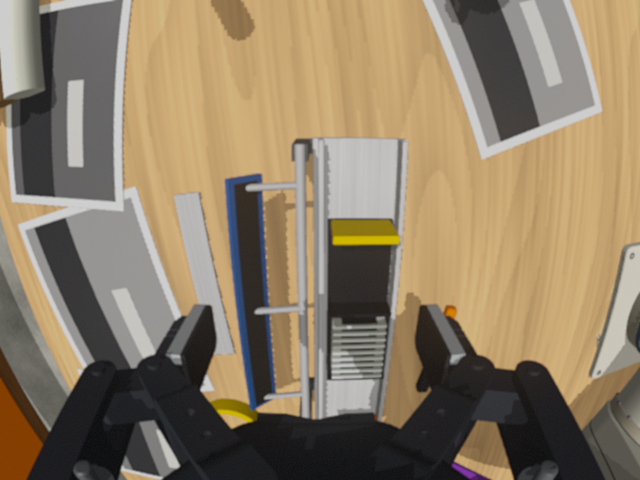

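View pics/s1.png

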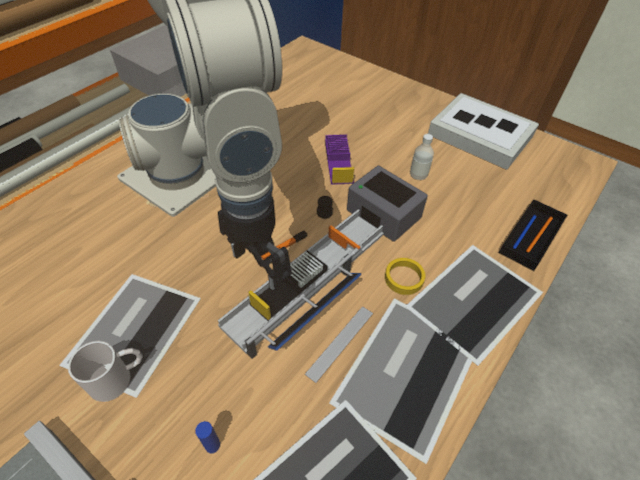

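```bash
cat >> h.py <<'E'
def wray(c,uv,z):
    f=240/np.tan(np.radians(c['fov_y']/2));d=np.array([uv[0]-c['cx'],uv[1]-c['cy']]);r=np.hypot(*d);a=r/f
    v=c['R'].T@np.array([*(d/r*np.sin(a)),np.cos(a)]);o=-c['R'].T@c['t'];return o+v*(z-o[2])/v[2]
def wproj(c,X):
    p=np.asarray(X,float)@c['R'].T+c['t'];f=240/np.tan(np.radians(c['fov_y']/2))
    h=np.hypot(p[:,0],p[:,1]);a=np.arctan2(h,p[:,2]);return np.c_[c['cx']+f*a*p[:,0]/h,c['cy']+f*a*p[:,1]/h]
E
python3 - <<'E'
from h import *
W=get_calibration('wrist');print(W['fov_y'],W['cx'],W['cy'])
a=cv2.imread('pics/w1.png')
k=3
a=cv2.resize(a,None,fx=k,fy=k,interpolation=cv2.INTER_CUBIC)
c,s=np.cos(.75),np.sin(.75)
i=(-103+17*c,69-17*s);o=(-103-17*c,69+17*s)
def ln(pts,col):
    cv2.polylines(a,[np.round((wproj(W,c2w(P,pts))+.5)*k-.5).astype(int)],True,col,1)
ln([(-330,40,34),(-200,40,34),(-200,-40,34),(-330,-40,34)],(0,255,0))
ln([(-305,i[0],i[1]),(-60,i[0],i[1]),(-60,o[0],o[1]),(-305,o[0],o[1])],(255,0,255))
ln([(-250,-29,66),(-250,29,66)],(0,0,255))
cv2.imwrite('pics/w1c.png',a[380:980,560:1340])
E
```

```text
65.70646984690485 315.35198479521074 233.2813725668266
```

View pics/w1c.png

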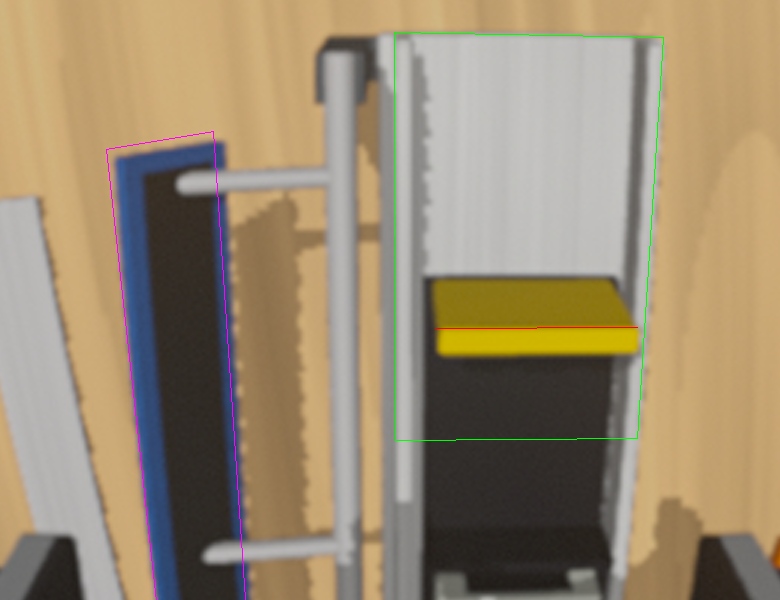

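Emit:
{"fn": "play_rows", "kwargs": {"dr": [[0,0,-0.26],[0,0,-0.26],[0,0,-0.26],[0,0,-0.26],[0,0,-0.26],[0,0,-0.26]], "offset": [[0,0,0.02],[0.001,0,0.045],[0.002,0,0.07],[0.002,0,0.095],[0.002,0,0.11],[0.002,0,0.11]], "grip": [0.0854,0.0854,0.0854,0.0854,0.0854,0.0854]}}

```text
time: 3.25
tool_pos: [524.4, -216.3, 74.0]
orientation: [-0.671, 0.741, 0.002, -0.0]
force: [-0.3, 0.1, -0.2]
grip_width: 85.4
```

Run:
```python
from h import *
rows((-274,-43,24),8);print(read_state()['force'])
cv2.imwrite('pics/w2.png',snapshot('wrist')[:,:,::-1])
a=snapshot('scene')[:,:,::-1][180:380,190:390]
cv2.imwrite('pics/s2.png',cv2.resize(a,None,fx=3,fy=3,interpolation=cv2.INTER_CUBIC))
```

```text
from chute [-272.7  -41.3   74. ] world tgt [ 526.  -217.8   24. ] dr [0.17 0.08 0.12] off [ 0.0014 -0.0019  0.05  ]
[-0.32216588  0.06058883 -0.24666467]
```

View pics/w2.png

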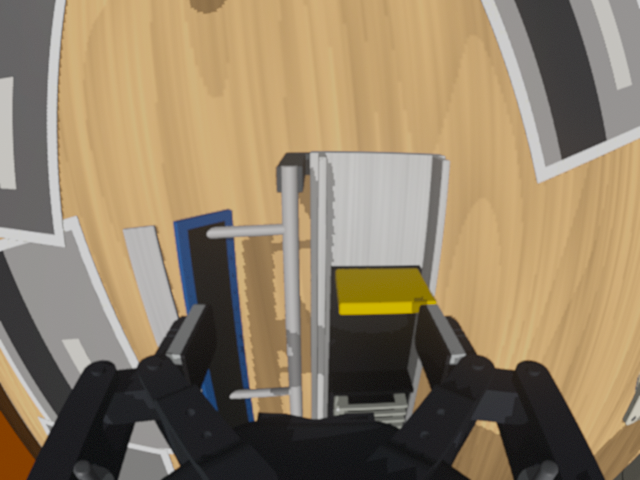

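View pics/s2.png

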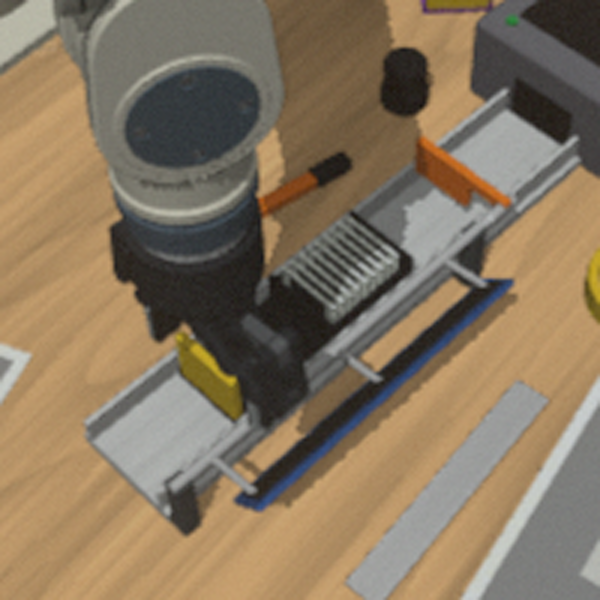

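Run:
```python
from h import *
s=read_state();R=Ro.from_quat(s['orientation']);W=get_calibration('wrist');S=get_calibration('scene')
print('scene cam',-S['R'].T@S['t'])
for y in (-50,-43,43,50):
  for z in (0,-13,-30):
    X=R.apply([0,y,z])+s['tool_pos']
    print(y,z,w2c(P,X).round(1),'wrist',wproj(W,[X])[0].round(),'scene crop',((proj(S,[X])[0]-[190,180])*3).round())
print('lip wrist',wproj(W,c2w(P,[(-250,-29,66),(-250,29,66)])).round(),'scene',((proj(S,c2w(P,[(-250,-29,66),(-250,29,66)]))-[190,180])*3).round())
```

```text
scene cam [ 874.45432114 -515.51072887  846.22718642]
-50 0 [-273.5  -92.8   76.4] wrist [222. 273.] scene crop [273. 458.]
-50 -13 [-273.5  -92.8   89.4] wrist [216. 284.] scene crop [272. 448.]
-50 -30 [-273.5  -92.7  106.4] wrist [207. 301.] scene crop [271. 435.]
-43 0 [-273.5  -85.8   76.4] wrist [234. 273.] scene crop [265. 451.]
-43 -13 [-273.5  -85.8   89.4] wrist [229. 284.] scene crop [264. 441.]
-43 -30 [-273.5  -85.7  106.4] wrist [222. 301.] scene crop [263. 428.]
43 0 [-2.737e+02  2.000e-01  7.630e+01] wrist [396. 273.] scene crop [177. 371.]
43 -13 [-2.737e+02  2.000e-01  8.930e+01] wrist [401. 284.] scene crop [175. 361.]
43 -30 [-273.7    0.3  106.3] wrist [409. 301.] scene crop [172. 346.]
50 0 [-273.7    7.2   76.3] wrist [409. 273.] scene crop [170. 365.]
50 -13 [-273.7    7.2   89.3] wrist [415. 284.] scene crop [168. 354.]
50 -30 [-273.7    7.3  106.3] wrist [423. 301.] scene crop [165. 340.]
lip wrist [[339. 303.]
 [436. 301.]] scene [[234. 384.]
 [177. 333.]]
```

Run:
```python
from h import *
s=read_state();R=Ro.from_quat(s['orientation']);S=get_calibration('scene');W=get_calibration('wrist')
print(s['tool_pos'])
a=snapshot('scene')[:,:,::-1];a=cv2.resize(a[260:350,230:320],None,fx=7,fy=7,interpolation=cv2.INTER_CUBIC)
for y in (-57,-43,43,57):
  for x in (-11,11):
    p=proj(S,[R.apply([x,y,z])+s['tool_pos'] for z in (-13,-30,-73)])
    cv2.polylines(a,[np.round((p+.5-[230,260])*7).astype(int)],False,(0,255,0),1)
cv2.imwrite('pics/s3.png',a)
b=snapshot('wrist')[:,:,::-1];b=cv2.resize(b[240:440],None,fx=1.25*0.99,fy=2,interpolation=cv2.INTER_CUBIC) if 0 else cv2.resize(b[240:440,140:500],None,fx=2.2,fy=2.2)
for y in (-57,-43,43,57):
  for x in (-11,11):
    p=wproj(W,[R.apply([x,y,z])+s['tool_pos'] for z in (-13,-30,-73)])
    cv2.polylines(b,[np.round((p+.5-[140,240])*2.2).astype(int)],False,(0,255,0),1)
cv2.imwrite('pics/w3.png',b)
```

```text
[ 525.78574394 -217.34198077   76.34360858]
```

View pics/s3.png

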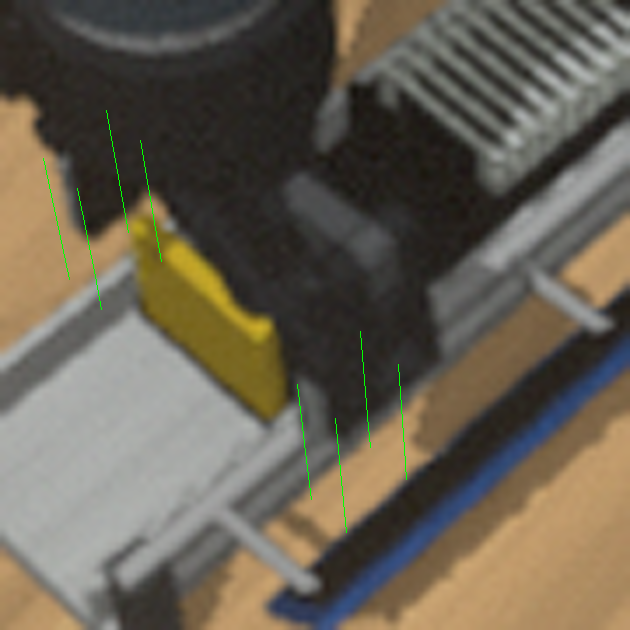

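View pics/w3.png

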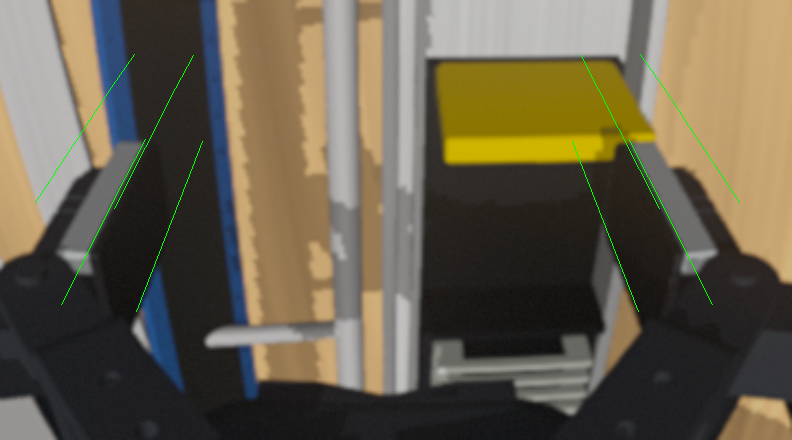

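Run:
```python
from h import *
a=snapshot('scene')[:,:,::-1];a=cv2.resize(a[240:350,220:320],None,fx=7,fy=7,interpolation=cv2.INTER_CUBIC)[:600*7//6]
a=(255*(a/255.)**.45).astype(np.uint8)
cv2.imwrite('pics/s4.png',a[:,:])
b=cv2.imread('pics/w2.png');b=(255*(b/255.)**.45).astype(np.uint8)
cv2.imwrite('pics/w4.png',cv2.resize(b[240:440,140:500],None,fx=2.2,fy=2.2))
```

```text
(no output)
```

View pics/s4.png

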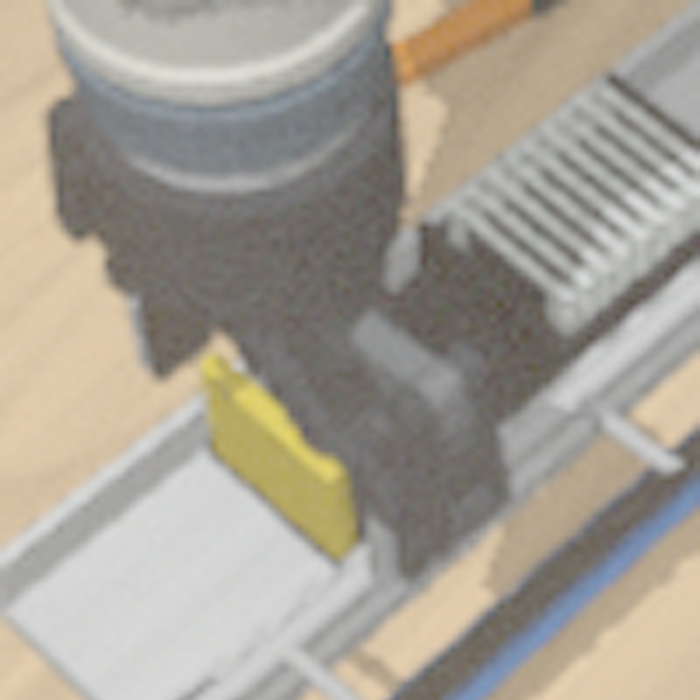

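View pics/w4.png

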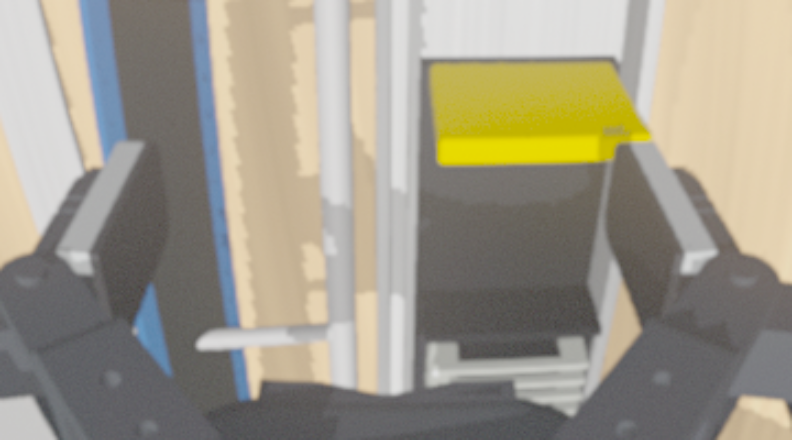

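Run:
```python
from h import *
s=read_state();R=Ro.from_quat(s['orientation']).as_matrix();W=get_calibration('wrist')
o=R.T@(-W['R'].T@W['t']-s['tool_pos'])
f=240/np.tan(np.radians(W['fov_y']/2))
for uv,y in [((145,143),-43),((165,197),-43),((633,143),43),((610,197),43),((95,270),-43),((108,320),-43)]:
    uv=np.array(uv)/2.2+[140,240];d=uv-[W['cx'],W['cy']];r=np.hypot(*d);v=np.r_[d/r*np.sin(r/f),np.cos(r/f)]
    v=R.T@W['R'].T@v;print(o.round(1),y,(o+v*(y-o[1])/v[1]).round(1))
```

```text
[ 8.380e+01  1.000e-01 -1.757e+02] -43 [ 11.1 -43.  -52.8]
[ 8.380e+01  1.000e-01 -1.757e+02] -43 [ -5.1 -43.  -46. ]
[ 8.380e+01  1.000e-01 -1.757e+02] 43 [ 13.1  43.  -56.3]
[ 8.380e+01  1.000e-01 -1.757e+02] 43 [ -3.7  43.  -48.1]
[ 8.380e+01  1.000e-01 -1.757e+02] -43 [  7.5 -43.  -85. ]
[ 8.380e+01  1.000e-01 -1.757e+02] -43 [ -2.9 -43.  -84.7]
```

Emit:
{"fn": "play_rows", "kwargs": {"dr": [[0,0,0],[0,0,0],[0,0,0],[0,0,0],[0,0,0]], "offset": [[0,-0.001,0.005],[0,-0.001,0.01],[0,-0.001,0.015],[0,-0.001,0.02],[0,-0.001,0.02]], "grip": [0.0854,0.0854,0.0854,0.0854,0.0854]}}

```text
time: 4.0
tool_pos: [526.3, -217.8, 54.6]
orientation: [-0.671, 0.741, 0.001, -0.0]
force: [0.3, -0.8, -0.4]
grip_width: 85.4
```

```bash
cat > look.py <<'E'
import sys
from h import *
n=sys.argv[1]
s=read_state();print('t',s['time'],'chute',w2c(P,s['tool_pos']).round(1),'F',np.round(s['force'],1),'grip',s['grip_width'])
a=snapshot('scene')[:,:,::-1];a=cv2.resize(a[190:360,210:410],None,fx=4,fy=4,interpolation=cv2.INTER_CUBIC)[:600]
a=(255*(a/255.)**.6).astype(np.uint8);cv2.imwrite(f'pics/{n}s.png',a)
b=snapshot('wrist')[:,:,::-1];b=cv2.resize(b[150:420,140:500],None,fx=2.2,fy=2.2)
b=(255*(b/255.)**.6).astype(np.uint8);cv2.imwrite(f'pics/{n}w.png',b)
E
python3 look.py d1
```

```text
t 4.0 chute [-274.   -43.3   54.6] F [ 0.3 -0.8 -0.4] grip 85.40186604654565
```

View pics/d1s.png

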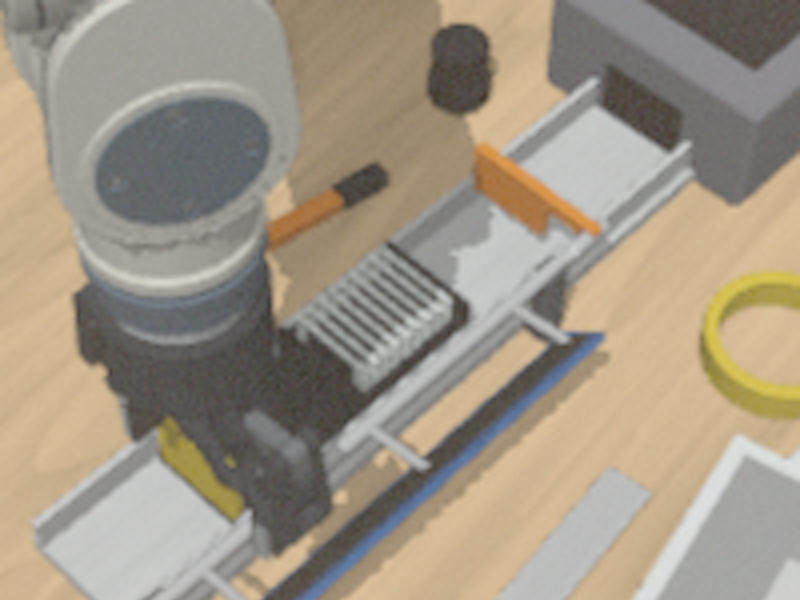

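View pics/d1w.png

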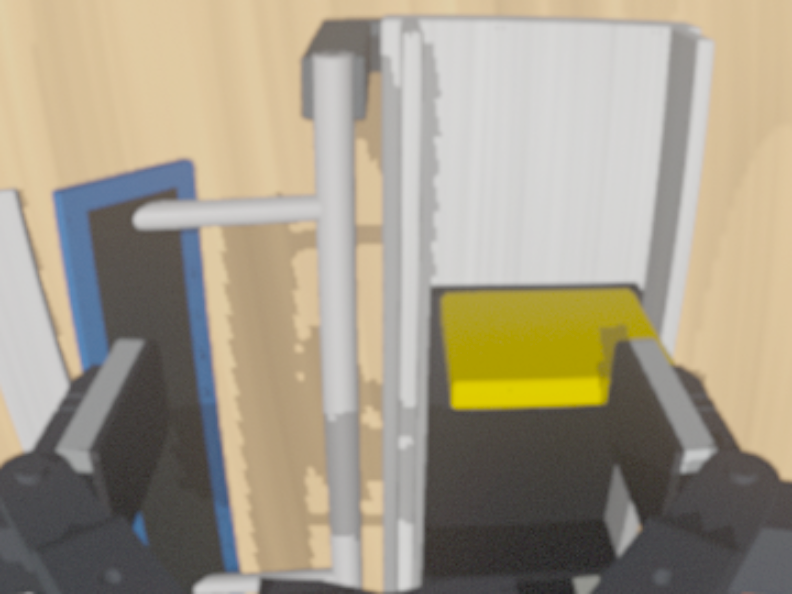

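Run:
```python
from h import *
s=read_state();R=Ro.from_quat(s['orientation']);S=get_calibration('scene')
for z in (-13,-35,-50,-60):
  print(z,[((proj(S,[R.apply([x,y,z])+s['tool_pos']])[0]-[210,190])*4).round().tolist() for x,y in ((11,-43),(11,-57),(-11,-57),(-11,-43))])
```

```text
-13 [[258.0, 586.0], [278.0, 605.0], [312.0, 575.0], [292.0, 557.0]]
-35 [[256.0, 564.0], [276.0, 583.0], [310.0, 553.0], [290.0, 535.0]]
-50 [[254.0, 548.0], [275.0, 567.0], [309.0, 537.0], [288.0, 519.0]]
-60 [[253.0, 538.0], [274.0, 557.0], [308.0, 526.0], [287.0, 508.0]]
```

Emit:
{"fn": "play_rows", "kwargs": {"dr": [[0,0,0],[0,0,0],[0,0,0],[0,0,0],[0,0,0]], "offset": [[0,0,0.005],[0,0,0.01],[0,0,0.015],[0,0,0.02],[0,0,0.02]], "grip": [0.0854,0.0854,0.0854,0.0854,0.0854]}}

```text
time: 4.6
tool_pos: [526.3, -217.8, 34.7]
orientation: [-0.671, 0.741, 0.001, -0.0]
force: [0.5, 0.3, -0.3]
grip_width: 85.6
```

```bash
python3 look.py d2
```

```text
t 4.6 chute [-274.   -43.3   34.7] F [ 0.5  0.3 -0.3] grip 85.60129881736583
```

View pics/d2s.png

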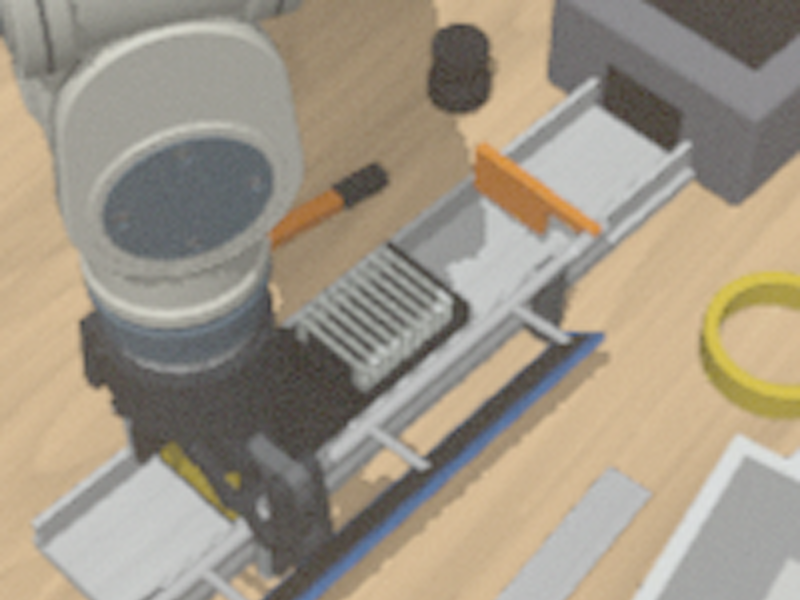

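View pics/d2w.png

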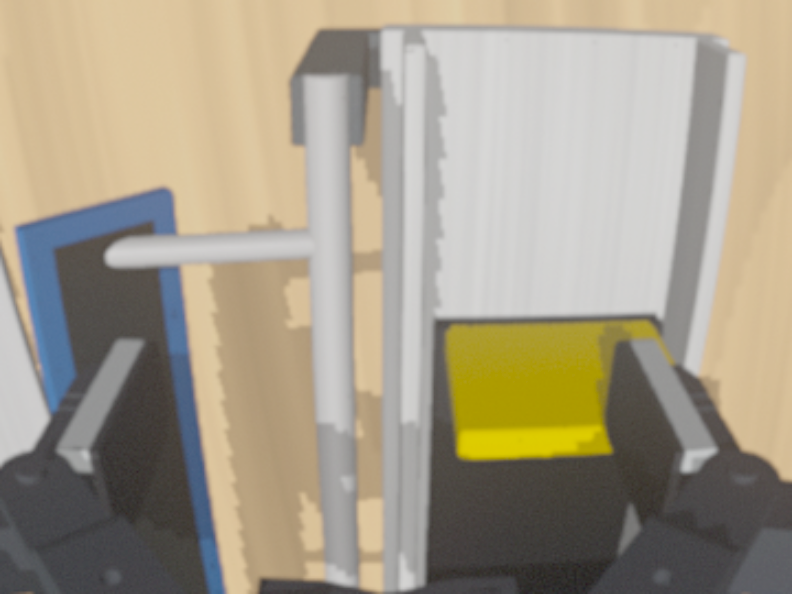

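Emit:
{"fn": "play_rows", "kwargs": {"dr": [[0,0,0],[0,0,0],[0,0,0],[0,0,0],[0,0,0]], "offset": [[0,0,0.004],[0,0,0.008],[0,0,0.012],[0,0,0.015],[0,0,0.015]], "grip": [0.0854,0.0854,0.0854,0.0854,0.0854]}}

```text
time: 5.2
tool_pos: [526.4, -217.9, 20.0]
orientation: [-0.671, 0.741, 0.0, -0.0]
force: [-0.2, -0.4, 0.0]
grip_width: 85.1
```

```bash
python3 look.py d3
```

```text
t 5.2 chute [-274.   -43.4   20. ] F [-0.2 -0.4  0. ] grip 85.10001066383603
```

View pics/d3w.png

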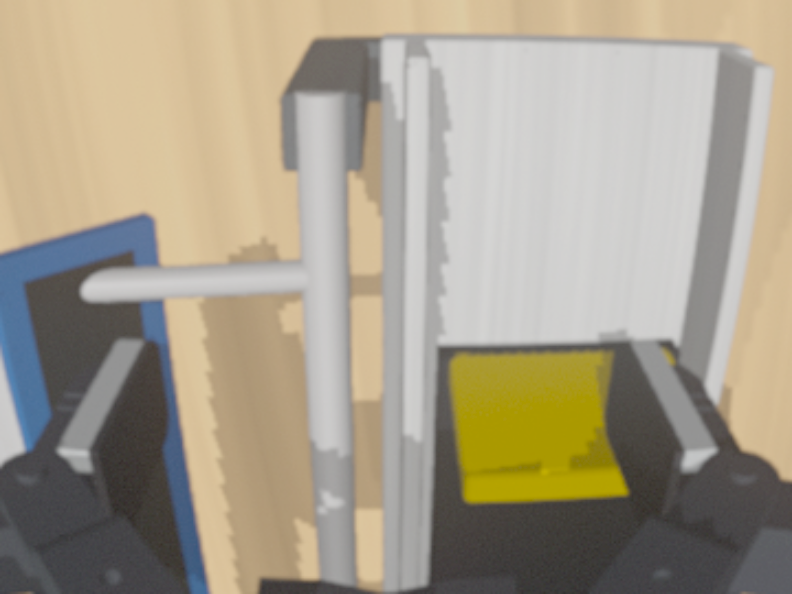

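Emit:
{"fn": "play_rows", "kwargs": {"dr": [[0,0,0],[0,0,0],[0,0,0],[0,0,0],[0,0,0]], "offset": [[0,0,0.004],[0,0,0.008],[0,0,0.012],[0,0,0.015],[0,0,0.015]], "grip": [0.0854,0.0854,0.0854,0.0854,0.0854]}}

```text
time: 5.8
tool_pos: [526.1, -218.0, 5.1]
orientation: [-0.671, 0.741, 0.0, -0.0]
force: [-3.0, -0.8, 5.1]
grip_width: 85.8
```

```bash
python3 look.py d4
```

```text
t 5.8 chute [-274.2  -43.2    5.1] F [-3.  -0.8  5.1] grip 85.75099385206995
```

View pics/d4w.png

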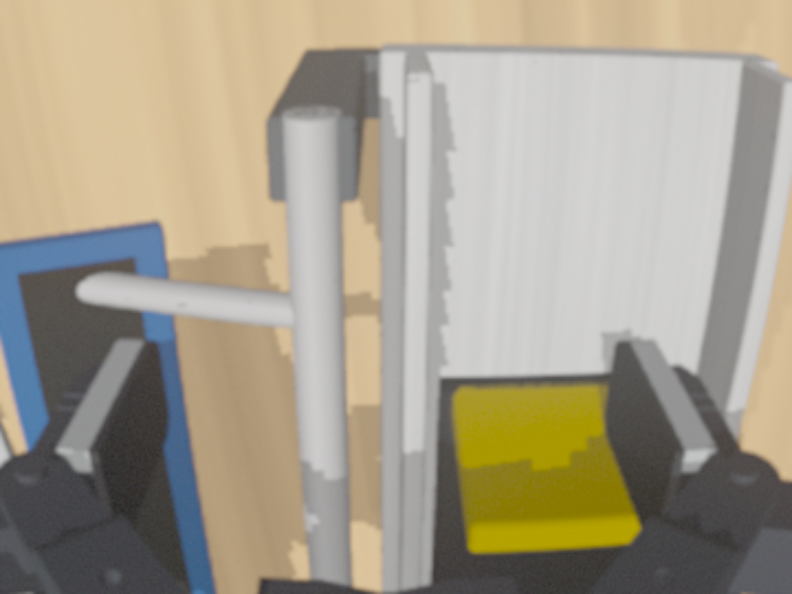

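View pics/d4s.png

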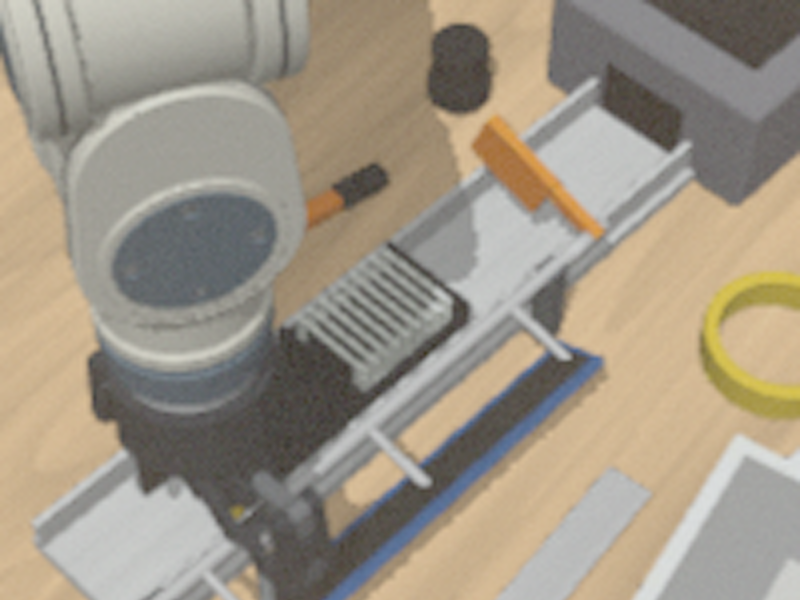

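Emit:
{"fn": "play_rows", "kwargs": {"dr": [[0,0,0],[0,0,0],[0,0,0],[0,0,0]], "offset": [[0,0,0.003],[0,0,0.007],[0,0,0.01],[0,0,0.01]], "grip": [0.0854,0.0854,0.0854,0.0854]}}

```text
time: 6.3
tool_pos: [525.0, -217.6, -4.5]
orientation: [-0.671, 0.742, 0.001, -0.001]
force: [-11.3, 1.5, 10.9]
grip_width: 85.3
```

```bash
python3 look.py d5
```

```text
t 6.3 chute [-273.9  -42.    -4.5] F [-11.3   1.5  10.9] grip 85.27589850385182
```

View pics/d5w.png

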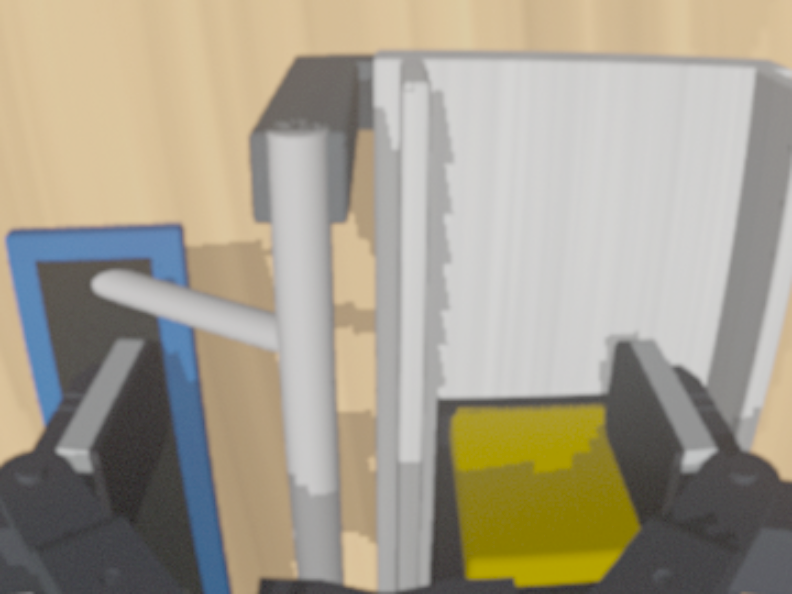

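View pics/d5s.png

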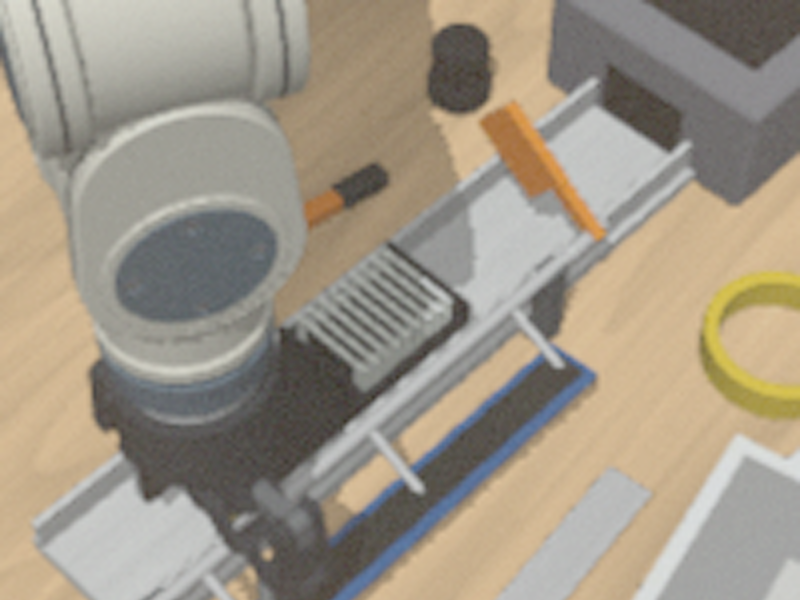

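Emit:
{"fn": "play_rows", "kwargs": {"dr": [[0,0,0],[0,0,0],[0,0,0],[0,0,0],[0,0,0],[0,0,0]], "offset": [[0,0,-0.008],[0,0,-0.018],[0,0,-0.03],[0,-0.006,-0.04],[0,-0.012,-0.04],[0,-0.012,-0.04]], "grip": [0.0854,0.0854,0.0854,0.0854,0.0854,0.0854]}}

```text
time: 7.0
tool_pos: [539.8, -219.4, 35.7]
orientation: [-0.671, 0.741, -0.0, 0.0]
force: [-0.1, -0.0, -0.5]
grip_width: 85.6
```

```bash
python3 look.py d6
```

```text
t 7.0 chute [-274.3  -56.9   35.7] F [-0.1 -0.  -0.5] grip 85.58227748346809
```

View pics/d6w.png

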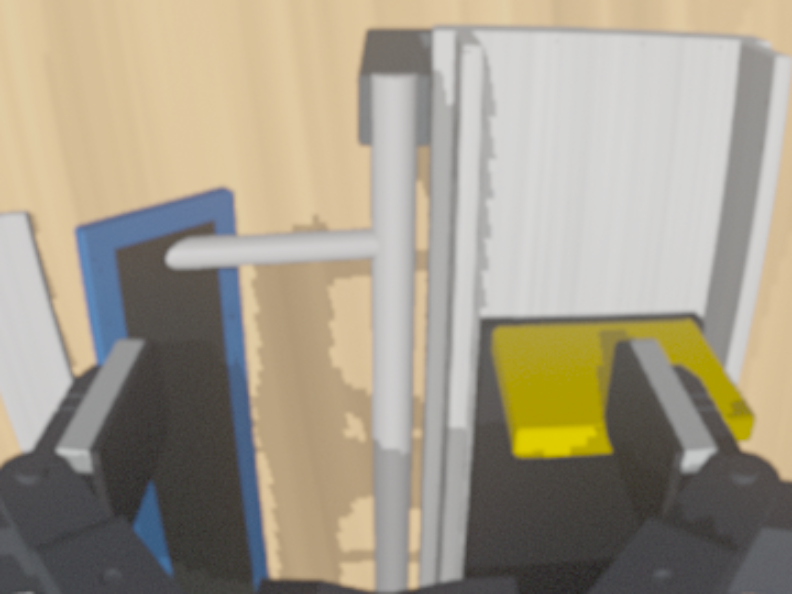

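View pics/d6s.png

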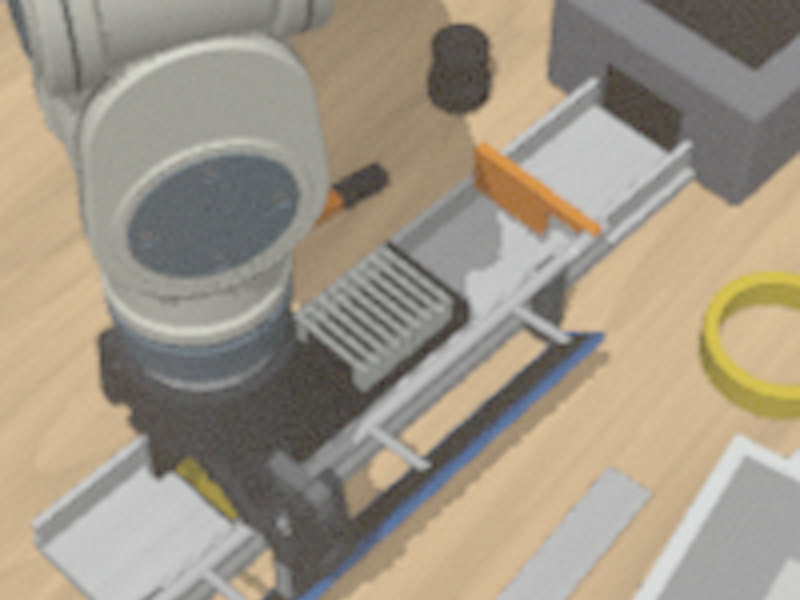

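Emit:
{"fn": "play_rows", "kwargs": {"dr": [[0,0,0],[0,0,0],[0,0,0],[0,0,0],[0,0,0],[0,0,0],[0,0,0]], "offset": [[0,0,0.01],[0,0,0.02],[0,0.001,0.028],[0,0.001,0.034],[0,0.002,0.04],[0,0.003,0.044],[0,0.003,0.044]], "grip": [0.0854,0.0854,0.0854,0.0854,0.0854,0.0854,0.0854]}}

```text
time: 7.8
tool_pos: [534.2, -218.6, -9.2]
orientation: [-0.671, 0.742, 0.001, -0.001]
force: [-6.4, 0.7, 8.3]
grip_width: 84.9
```

```bash
python3 look.py d7
```

```text
t 7.8 chute [-274.   -51.3   -9.2] F [-6.4  0.7  8.3] grip 84.89037435434858
```

View pics/d7w.png

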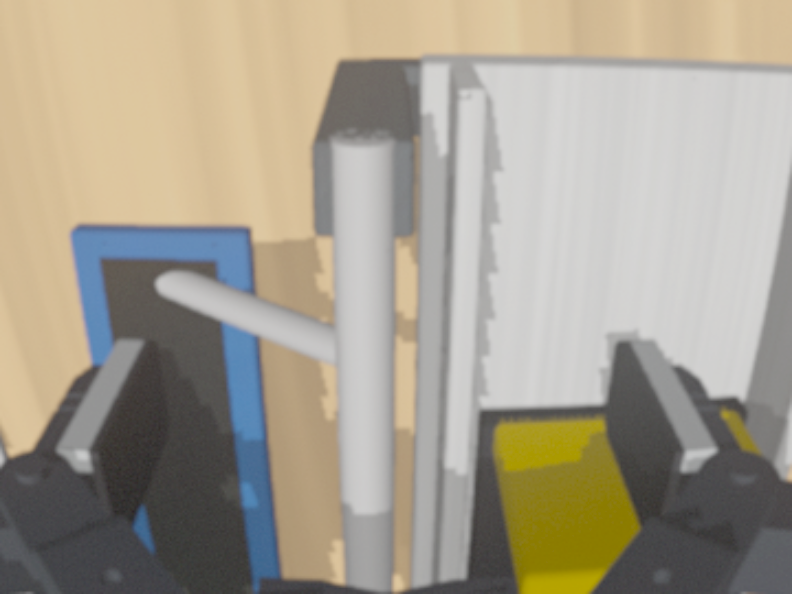

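View pics/d7s.png

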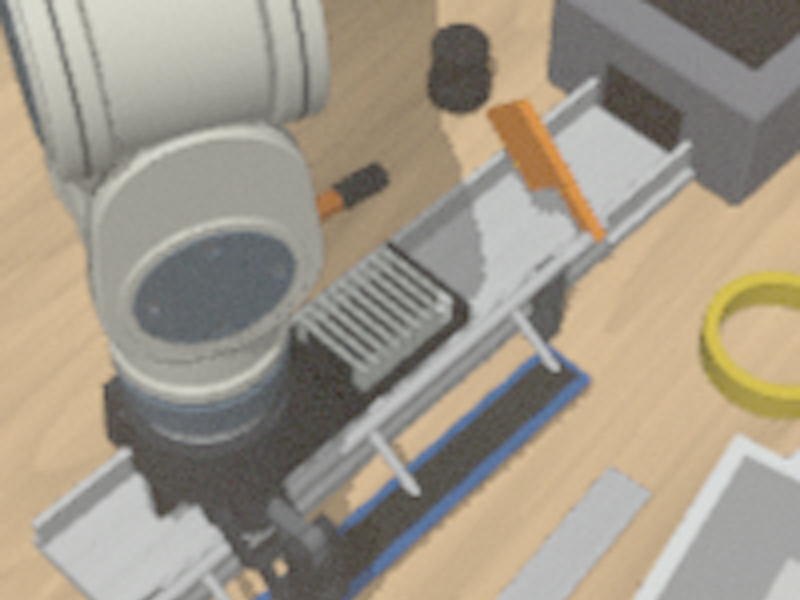

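```bash
cat > ang.py <<'E'
from h import *
S=get_calibration('scene')
for th in (0,.3,.4,.5,.6,.7,.8):
    c,s=np.cos(th),np.sin(th)
    f=lambda x,y,z:(x,-55+c*(y+55)-s*(z-60),60+s*(y+55)+c*(z-60))
    print(th,((proj(S,c2w(P,[f(-4,27,68),f(-4,27,32),f(-4,-27,32),f(-60,-103-17*np.cos(.75),69+17*np.sin(.75))]))-[210,190])*4).round().tolist())
E
python3 ang.py
```

```text
0 [[481.0, 150.0], [479.0, 191.0], [547.0, 240.0], [609.0, 334.0]]
0.3 [[491.0, 128.0], [475.0, 158.0], [539.0, 223.0], [611.0, 358.0]]
0.4 [[496.0, 122.0], [475.0, 148.0], [537.0, 218.0], [609.0, 365.0]]
0.5 [[502.0, 118.0], [477.0, 139.0], [536.0, 212.0], [607.0, 370.0]]
0.6 [[509.0, 114.0], [480.0, 131.0], [535.0, 207.0], [604.0, 376.0]]
0.7 [[518.0, 112.0], [484.0, 124.0], [535.0, 202.0], [600.0, 380.0]]
0.8 [[526.0, 111.0], [490.0, 118.0], [535.0, 198.0], [595.0, 383.0]]
```

Emit:
{"fn": "play_rows", "kwargs": {"dr": [[0,0,0],[0,0,0],[0,0,0],[0,0,0],[0,0,0],[0,0,0],[0,0,0]], "offset": [[-0.004,0,0],[-0.009,-0.001,0],[-0.014,-0.001,0],[-0.02,-0.001,0],[-0.026,-0.001,0],[-0.032,-0.001,0],[-0.032,-0.001,0]], "grip": [0.0854,0.0854,0.0854,0.0854,0.0854,0.0854,0.0854]}}

```text
time: 8.6
tool_pos: [539.9, -186.0, -8.5]
orientation: [-0.671, 0.741, 0.0, 0.0]
force: [0.1, 0.8, 4.5]
grip_width: 85.6
```

```bash
python3 look.py e1
```

```text
t 8.6 chute [-241.   -53.7   -8.5] F [0.1 0.8 4.5] grip 85.64225853440104
```

View pics/e1w.png

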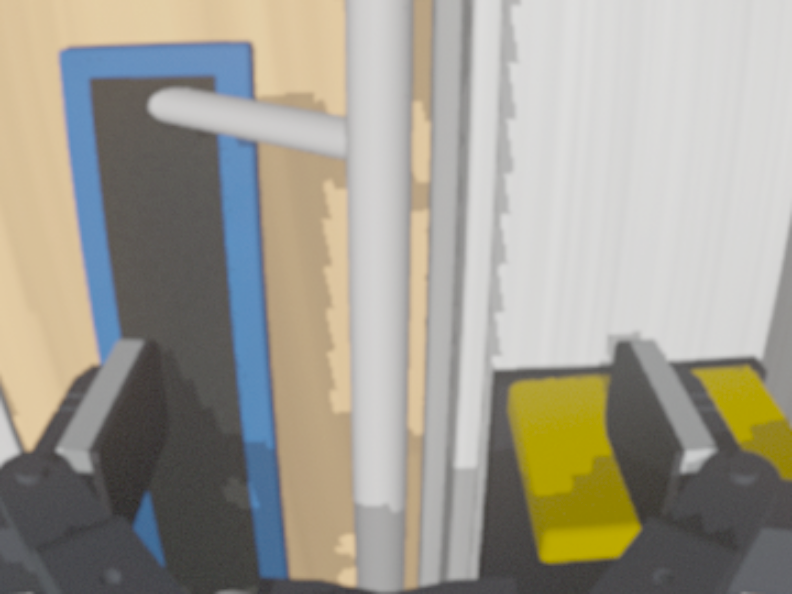

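View pics/e1s.png

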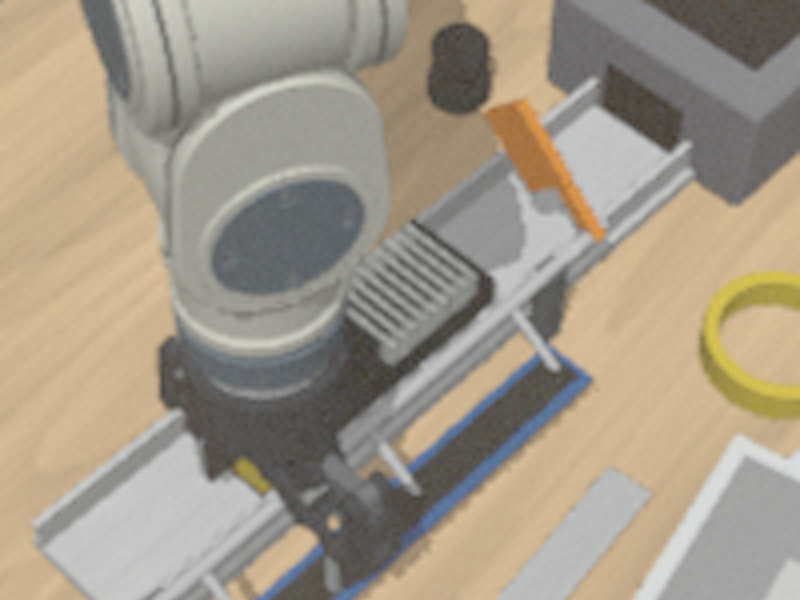

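Emit:
{"fn": "play_rows", "kwargs": {"dr": [[0,0,0],[0,0,0],[0,0,0],[0,0,0],[0,0,0],[0,0,0],[0,0,0],[0,0,0]], "offset": [[-0.005,0,0.001],[-0.011,0,0.001],[-0.017,0,0.001],[-0.023,0,0.001],[-0.029,0,0.001],[-0.035,0,0.001],[-0.04,0,0.001],[-0.045,0,0.001]], "grip": [0.0854,0.0854,0.0854,0.0854,0.0854,0.0854,0.0854,0.0854]}}

```text
time: 9.5
tool_pos: [544.4, -142.9, -9.3]
orientation: [-0.671, 0.742, -0.0, -0.0]
force: [0.5, -6.0, 6.0]
grip_width: 85.5
```

```bash
python3 look.py e2
```

```text
t 9.5 chute [-197.6  -53.8   -9.3] F [ 0.5 -6.   6. ] grip 85.49149561448046
```

View pics/e2w.png

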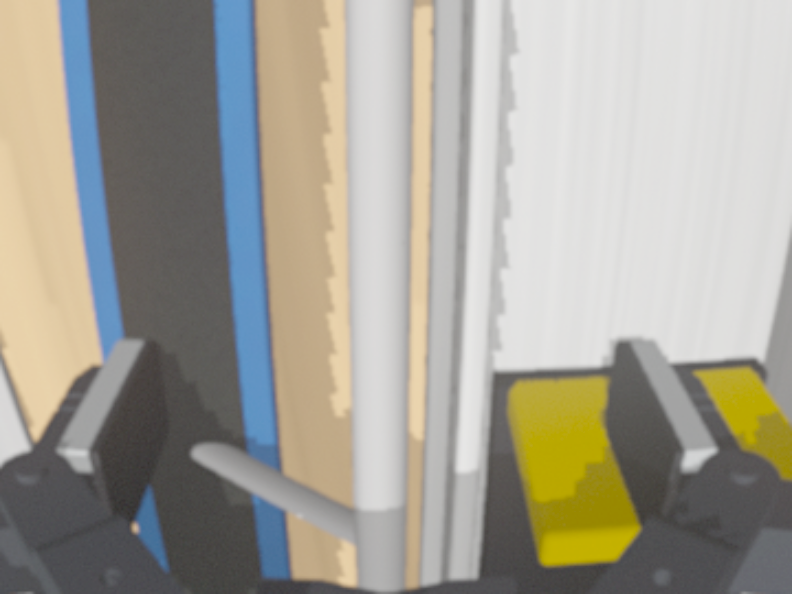

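View pics/e2s.png

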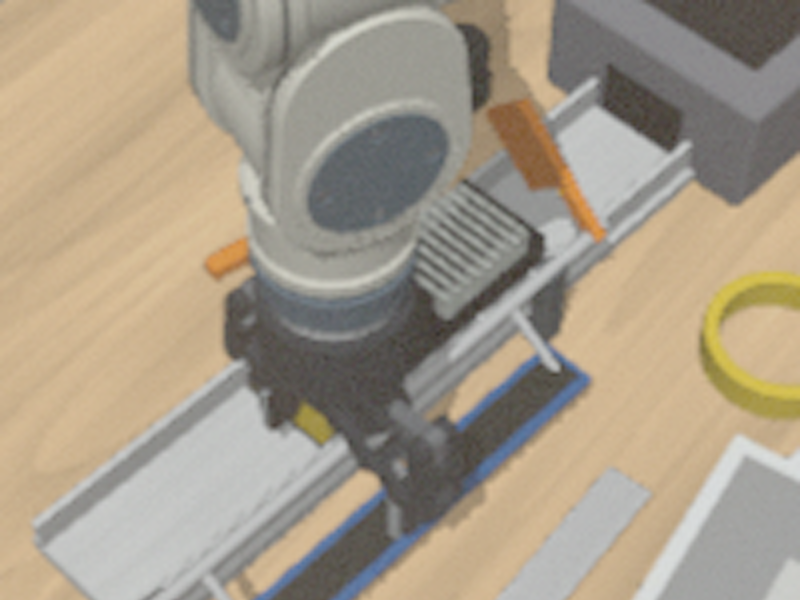

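Emit:
{"fn": "play_rows", "kwargs": {"dr": [[0,0,0],[0,0,0],[0,0,0],[0,0,0],[0,0,0],[0,0,0],[0,0,0],[0,0,0]], "offset": [[-0.005,0,0],[-0.011,0,0],[-0.017,0,0],[-0.023,0,0],[-0.029,0,0],[-0.035,0,0],[-0.04,0,0],[-0.045,0,0]], "grip": [0.0854,0.0854,0.0854,0.0854,0.0854,0.0854,0.0854,0.0854]}}

```text
time: 10.4
tool_pos: [548.8, -98.0, -9.4]
orientation: [-0.671, 0.742, -0.0, -0.0]
force: [0.0, -5.1, 4.2]
grip_width: 85.3
```

```bash
python3 look.py e3
```

```text
t 10.4 chute [-152.5  -53.6   -9.4] F [ 0.  -5.1  4.2] grip 85.30061143578517
```

View pics/e3w.png

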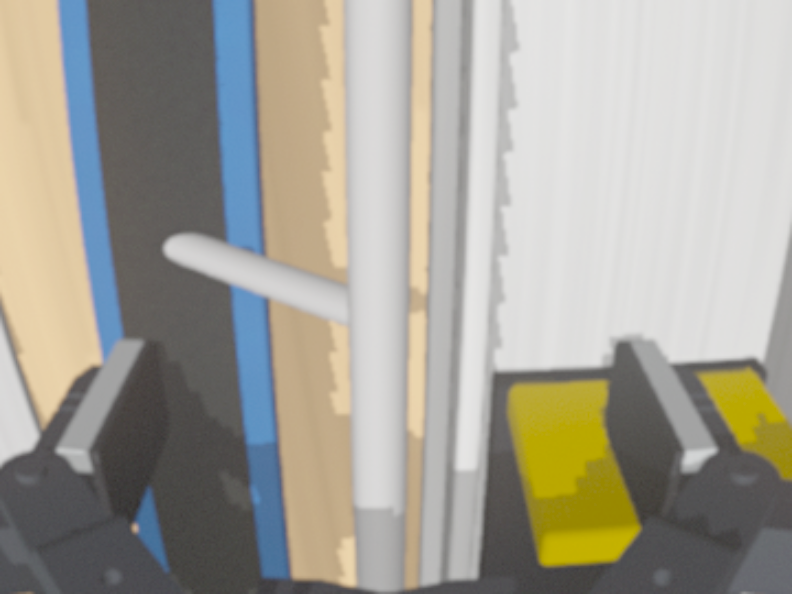

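View pics/e3s.png

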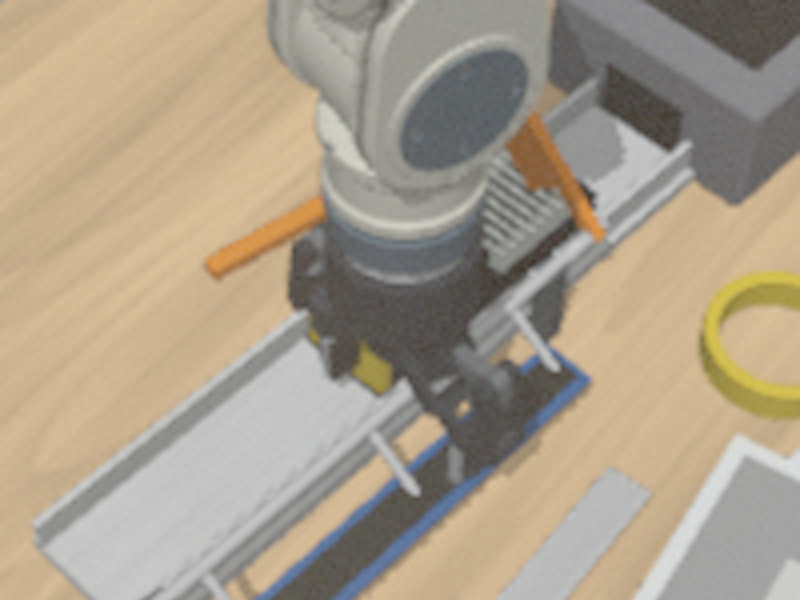

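Emit:
{"fn": "play_rows", "kwargs": {"dr": [[0,0,0],[0,0,0],[0,0,0],[0,0,0],[0,0,0],[0,0,0],[0,0,0],[0,0,0]], "offset": [[-0.005,0,0],[-0.011,0,0],[-0.017,0,0],[-0.023,0,0],[-0.029,0,0],[-0.035,0,0],[-0.04,0,0],[-0.045,0,0]], "grip": [0.0854,0.0854,0.0854,0.0854,0.0854,0.0854,0.0854,0.0854]}}

```text
time: 11.3
tool_pos: [553.1, -53.0, -9.5]
orientation: [-0.671, 0.742, -0.0, -0.0]
force: [-0.4, -5.8, 5.0]
grip_width: 85.6
```

```bash
python3 look.py e4
```

```text
t 11.3 chute [-107.4  -53.4   -9.5] F [-0.4 -5.8  5. ] grip 85.56929202470027
```

View pics/e4w.png

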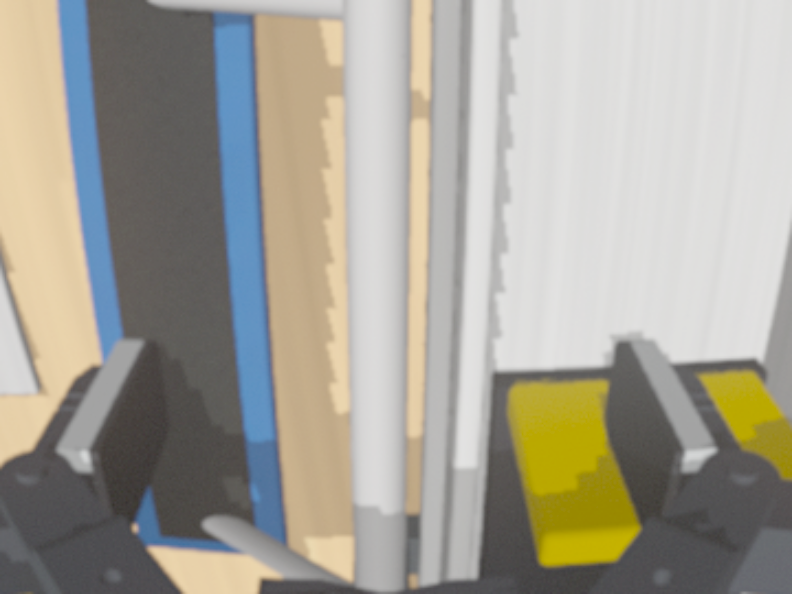

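View pics/e4s.png

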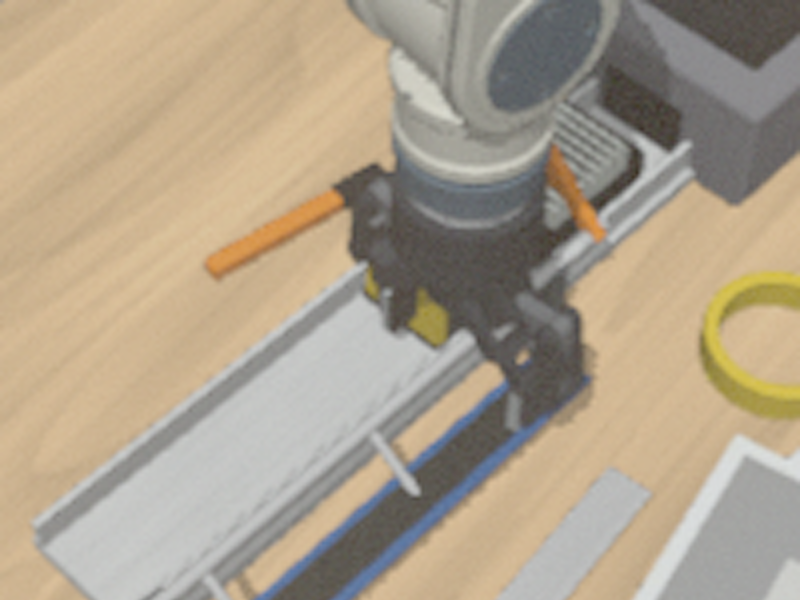

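Emit:
{"fn": "play_rows", "kwargs": {"dr": [[0,0,0],[0,0,0],[0,0,0],[0,0,0],[0,0,0],[0,0,0],[0,0,0],[0,0,0]], "offset": [[-0.004,0,0],[-0.008,0,0],[-0.012,0,0],[-0.016,0,0],[-0.02,0,0],[-0.023,0,0],[-0.026,0,0],[-0.028,0,0]], "grip": [0.0854,0.0854,0.0854,0.0854,0.0854,0.0854,0.0854,0.0854]}}

```text
time: 12.2
tool_pos: [556.0, -24.6, -9.4]
orientation: [-0.671, 0.741, 0.0, -0.0]
force: [-0.5, -4.3, 4.2]
grip_width: 85.7
```

Emit:
{"fn": "play_rows", "kwargs": {"dr": [[0,0,0],[0,0,0],[0,0,0]], "offset": [[-0.001,0,0],[-0.002,0,0],[-0.003,0,0]], "grip": [0.0854,0.0854,0.0854]}}

```text
time: 12.5
tool_pos: [556.3, -22.0, -9.4]
orientation: [-0.671, 0.741, 0.0, -0.0]
force: [-0.3, -4.6, 3.8]
grip_width: 85.0
```

```bash
python3 look.py e5
```

```text
t 12.5 chute [-76.1 -53.5  -9.4] F [-0.3 -4.6  3.8] grip 85.04255819026886
```

View pics/e5w.png

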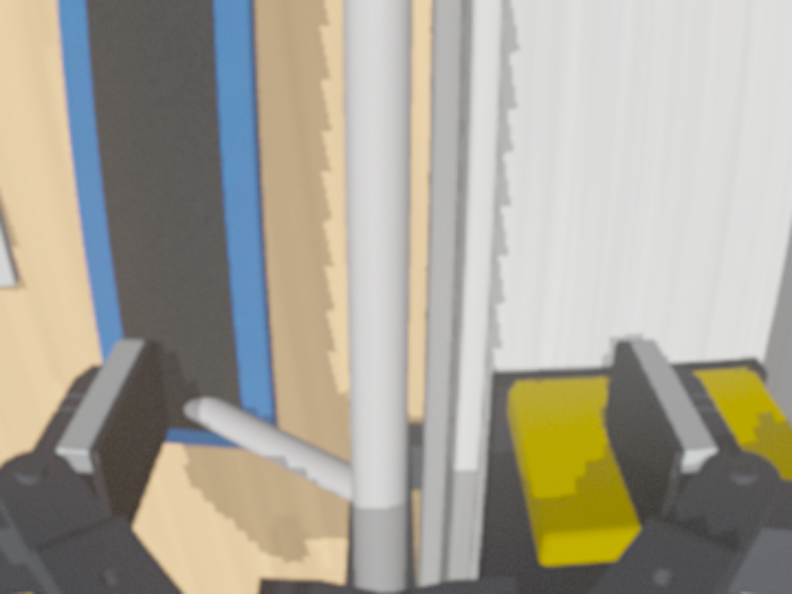

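View pics/e5s.png

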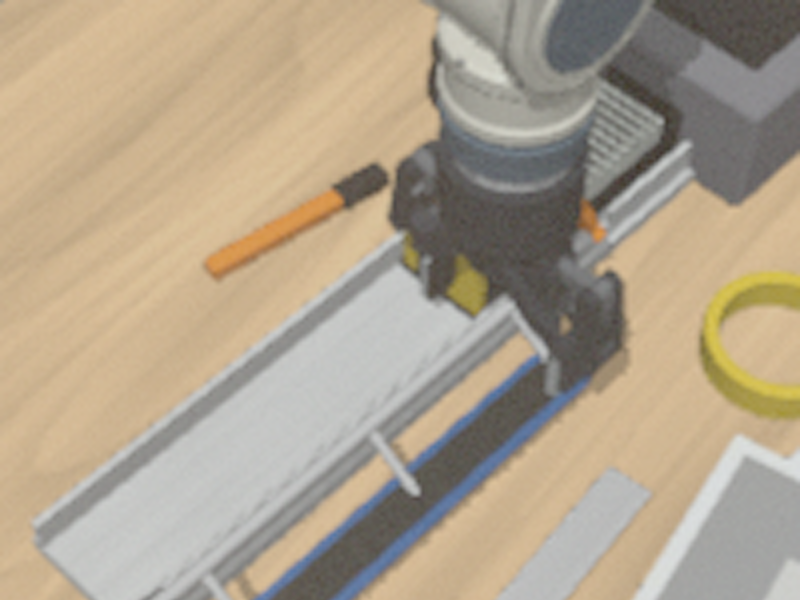

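Emit:
{"fn": "play_rows", "kwargs": {"dr": [[0,0,0],[0,0,0],[0,0,0]], "offset": [[-0.001,0,0],[-0.002,0,0],[-0.003,0,0]], "grip": [0.0854,0.0854,0.0854]}}

```text
time: 12.9
tool_pos: [556.6, -19.8, -9.4]
orientation: [-0.671, 0.741, -0.001, -0.001]
force: [-1.5, -12.6, 5.4]
grip_width: 85.1
```

Emit:
{"fn": "play_rows", "kwargs": {"dr": [[0,0,0],[0,0,0],[0,0,0],[0,0,0]], "offset": [[0.001,0,0],[0.003,0,0],[0.006,0,0],[0.008,0,0]], "grip": [0.0854,0.0854,0.0854,0.0854]}}

```text
time: 13.3
tool_pos: [555.8, -26.5, -9.4]
orientation: [-0.671, 0.741, 0.0, 0.0]
force: [1.0, 3.6, 5.0]
grip_width: 85.5
```

```bash
python3 look.py e6
```

```text
t 13.3 chute [-80.7 -53.4  -9.4] F [1.  3.6 5. ] grip 85.46299789704396
```

View pics/e6w.png

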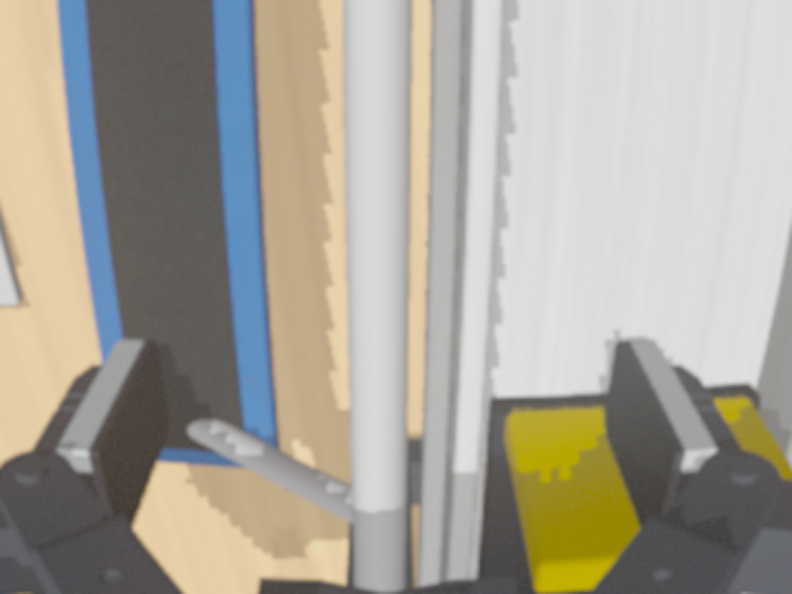

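View pics/e6s.png

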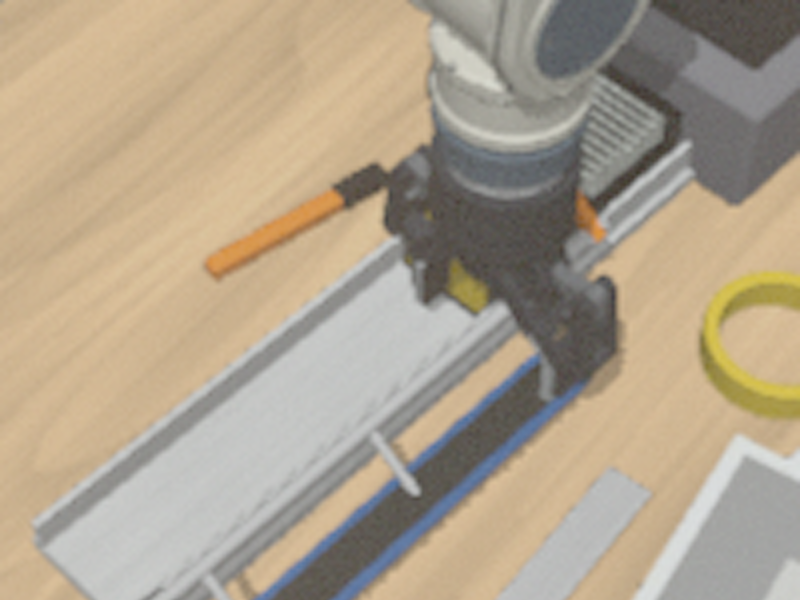

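Emit:
{"fn": "play_rows", "kwargs": {"dr": [[0,0,0],[0,0,0],[0,0,0],[0,0,0],[0,0,0],[0,0,0],[0,0,0],[0,0,0]], "offset": [[0,0,-0.005],[0,0,-0.011],[0.002,0,-0.017],[0.004,0,-0.023],[0.006,0,-0.029],[0.008,0,-0.036],[0.01,0,-0.045],[0.012,0,-0.055]], "grip": [0.0854,0.0854,0.0854,0.0854,0.0854,0.0854,0.0854,0.0854]}}

```text
time: 14.2
tool_pos: [554.6, -39.3, 46.2]
orientation: [-0.671, 0.742, -0.0, -0.0]
force: [-0.5, -0.1, -0.4]
grip_width: 85.5
```

Emit:
{"fn": "play_rows", "kwargs": {"dr": [[0,0,0],[0,0,0],[0,0,0],[0,0,0],[0,0,0],[0,0,0],[0,0,0],[0,0,0]], "offset": [[0.01,0,-0.02],[0.03,0,-0.045],[0.055,0,-0.07],[0.085,0,-0.095],[0.12,0,-0.12],[0.15,0,-0.14],[0.18,0,-0.15],[0.18,0,-0.15]], "grip": [0.0854,0.0854,0.0854,0.0854,0.0854,0.0854,0.0854,0.0854]}}

```text
time: 15.0
tool_pos: [536.9, -221.8, 197.5]
orientation: [-0.67, 0.743, -0.002, 0.0]
force: [-0.3, 0.7, -0.3]
grip_width: 85.3
```

Run:
```python
from h import *
s=read_state();print(s['time'],w2c(P,s['tool_pos']),s['force'])
a=snapshot('scene')[:,:,::-1];cv2.imwrite('pics/f1s.png',cv2.resize(a[150:350,220:450],None,fx=3,fy=3,interpolation=cv2.INTER_CUBIC))
a=snapshot('top')[:,:,::-1];cv2.imwrite('pics/f1t0.png',a);cv2.imwrite('pics/f1t.png',cv2.resize(a[190:310,180:440],None,fx=3,fy=3,interpolation=cv2.INTER_CUBIC))
```

```text
15.0 [-276.8821285   -54.24858764  197.49909584] [-0.26752539  0.66697617 -0.32682675]
```

View pics/f1s.png

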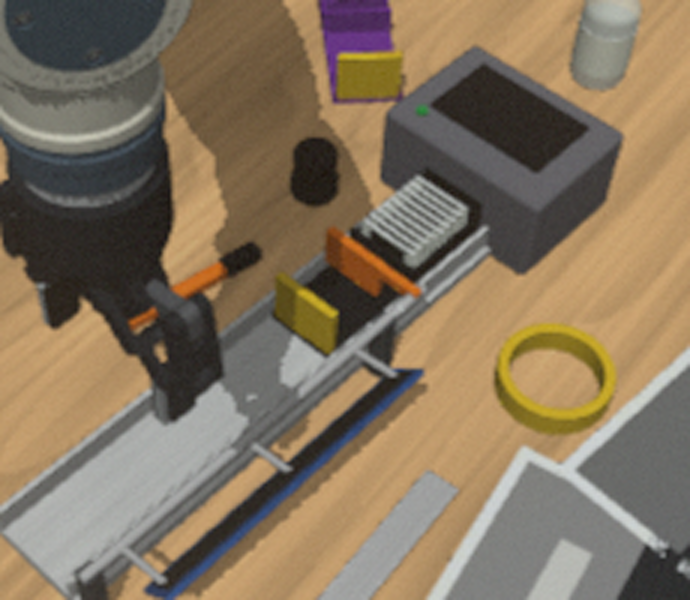

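View pics/f1t.png

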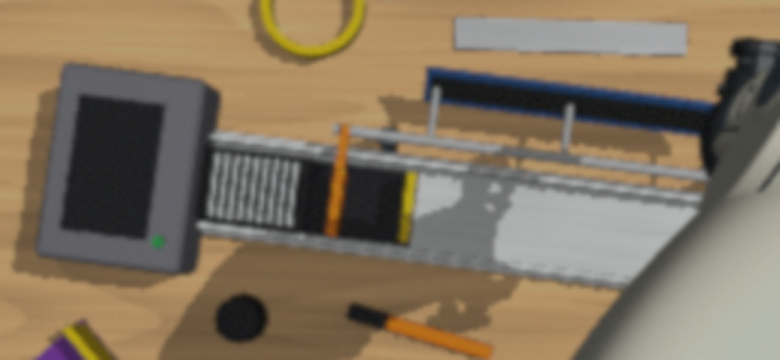

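Run:
```python
from h import *
T=get_calibration('top')
for uv in [(417,173),(412,244)]: print(w2c(P,ray(T,(uv[0]/3+180-.33,uv[1]/3+190-.33),66)).round(1))
a=cv2.imread('pics/top0.png').astype(int);b=cv2.imread('pics/f1t0.png').astype(int)
A=a[235:280,270:305];B=b[235:280,270:305]
o=lambda I:np.argwhere((I[...,2]>150)&(I[...,1]<130)&(I[...,0]<70)).mean(0)
print('blade centroid',o(A),o(B))
```

```text
[-63.1 -28.8  66. ]
[-66.5  29.   66. ]
blade centroid [16.11702128 22.21276596] [12.88311688 22.58441558]
```

Run:
```python
import cv2,numpy as np
o=[]
for f in ('top0','f1t0'):
    a=cv2.imread(f'pics/{f}.png');o.append(cv2.resize(a[225:280,240:320],None,fx=7,fy=7,interpolation=cv2.INTER_CUBIC)[:,:390])
    h=cv2.cvtColor(a[225:280,280:305],cv2.COLOR_BGR2HSV);m=cv2.inRange(h,(5,140,80),(17,255,255));p=np.argwhere(m);print(p.min(0),p.max(0),p.mean(0),len(p))
cv2.imwrite('pics/cmp.png',np.hstack(o))
```

```text
[7 9] [42 16] [25.20183486 12.33027523] 109
[7 8] [43 16] [26.64473684 12.13157895] 152
```

View pics/cmp.png

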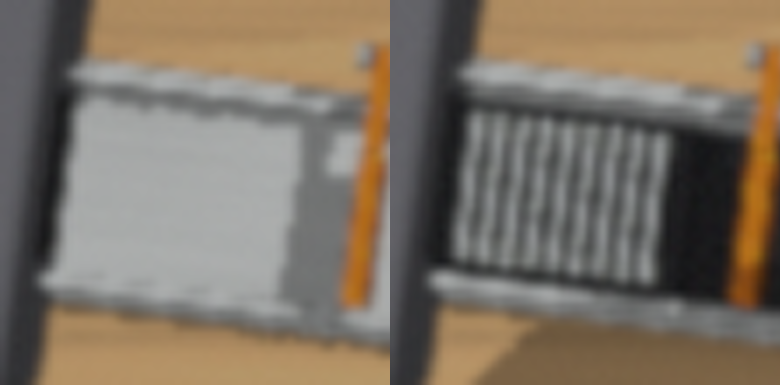

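The blade has the same extent in the picture as at the start (top-view rows 7 to 42 in the crop, now 7 to 43), so the gate is shut. The slides sit flush at the scanner and the hand is clear, so I am handing in.

```bash
python3 -c "
from workcell import *
print(hand_in(), read_state()['time'])"
```

```text
the job is handed in; nothing more can be done
the job is handed in; nothing more can be done
```

The tray is loaded and the gate has dropped shut behind the slides. I handed the job in at about 15 s; hand_in gives no verdict.

**What I did:** The outer finger pressed the pedal to a gate angle of about 0.7 to 0.75 rad (estimated from the scene picture). It slid along the pedal while the inner finger pushed the yellow plate about 187 mm. I stopped when the force along the push rose from about 5 N to 12.6 N, which I took as the nose meeting the scanner. I then backed off the plate, lifted, and moved the hand clear.

**Last checks:**
- **Gate:** the blade covers the same picture rows as at the start, to within 1 px, so it is shut. A first, stricter colour mask put its centre 3 px off; a looser mask and the view agreed it was unmoved.
- **Tray:** the slides lie at the scanner behind the gate. The top view puts the plate's back face 63.1 to 66.5 mm behind the gate, so the nose is at about 111.5 to 115 mm (the limit is 109). The spread may be a slight yaw or pixel error. The finger position at contact gave 115 mm.
- **Robot:** it touched nothing at the end (force under 1 N).
- **Other things:** no bystander looked moved in the views I took. I did not measure each one.

**What disagreed:**
- **Fingertips:** when open they sat about 50 mm behind the TCP, not the 13 mm I expected from the text. I found the pedal by force instead.
- **First press:** my first press on the pedal was too close to its support rods. I lifted and pressed again about 12 mm further out.

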